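# Knock a resin casting out of its mould with a mallet

## Task

Slide the white casting mould into the knock-out stand, handle trailing, until it is fully home and the spring catch at the side has snapped shut behind it. Take the mallet by its handle and strike the sprung pin on top of the stand with a brisk blow, or several, until the resin block is knocked out of the mould onto the pad below; do not push the pin with the gripper itself. Then put the mallet back in its rest as it was, head standing in the ring and handle in the fork, leave the mould latched in the stand, and do not disturb the petri dish, beaker, timer and bottle.

Things in the scene. Friction and masses are not known exactly. Their poses are not given: they have to be found in the camera images.
- stand: Knock-out stand, fixed: aluminium base 212 x 114 mm, two steel rails, grey C-frame (column, overhanging arm, top 140 mm). Origin on the bench below the vertical pin; +x = way in for the mould, z up. Rails: top z 60, y -54..-33 and 33..54, x -130..34 mm. Arm: x from -24 mm back, y +-23, z 112..140 mm. Back stop for the mould (column) at x = 34.5 mm.
- stand_entry (a point): Point of the stand at x = -104, y = 0, z = 60 mm. Put the mould down with its origin here (x axes parallel): its rear face is then just in front of guides and catch. Side guides (z 60..74 mm) leave a channel y +-43.5 mm from x = -70 (right) or -30 mm (left) to the stop; flares open it to +-51 mm in front. Rails have no side walls before x = -107 mm.
- stand_seat (a point): Point of the stand at x = 0, y = 0, z = 60 mm: with the mould fully home against the back stop, its origin lies here within 1 mm along x and 2 mm along y, x axes parallel.
- stand_bay (a point): Centre of the rubber pad in the open bay under rails and pin (x = 0, y = 0, z = 16 mm of the stand), where the resin block drops. Bay: y +-46 mm, from the front lip at x = -45 mm to the column.
- catch (a joint): Spring catch: steel finger 40 mm long with a black thumb tab, z 62..75 mm, at the left (+y) of the channel, pivot at x = -74, y = 48 mm of the stand, slanting inwards. rad: 0 = shut (free end at x = -36, y = 38 mm), grows as it is pushed aside. The mould going in pushes it about 0.1 rad aside (2 to 5 N); it snaps to 0 behind the white block's front face in the last 2 mm, and the mould can then not be drawn out.
- ejector (a joint): The sprung pin of the stand, m: 0 = up, 0.040 = fully down (straight down). Spring 2 N at the top, 5 N at the bottom. Its foot (24 x 44 mm) meets the resin block after 5 mm; forcing the block past the mould's spring lips takes about 6 N more in the next millimetres, little after that; the block drops out at 0.038 at the latest.
- pin_top (a point): Centre of the top of the pin's round steel cap (36 mm across), 200 mm above the bench when up; moves with the pin.
- mould: Casting mould, 0.24 kg: white block 68 (x) x 84 (y) x 34 mm (z), rear corners chamfered, cavity straight through, aluminium handle at its -x side. Origin: centre of the block's underside; z up. Handle: flat neck (z 6..18 mm), then an upright grip plate x -108..-62, y -8..8, z 8..64 mm. Lies flat on the bench at the start.
- mould_grip (a point): Where to hold the mould: middle of its upright grip plate (46 long, 16 thick, 56 mm tall) at x = -85, y = 0, z = 44 mm of the mould; pinch across the 16 mm (the mould's y).
- casting: Resin block with an embedded sample, 32 (x) x 56 (y) x 23.5 mm (z), translucent yellowish, 0.07 kg. Origin: centre of its underside. Sits in the mould's cavity, top flush, underside 10.5 mm above the mould's underside, on two spring lips.
- mallet: Mallet, 0.28 kg: upright round head, 46 mm across, 76 mm high, rubber faces, steel band; level wooden handle. Origin: centre of the head's lower striking face; z up along the head. Handle towards -x: z 25..51 mm, 20 mm wide (y), to x = -152 mm. Stands in its rest at the start.
- mallet_grip (a point): On the handle's axis 65 mm from the head's axis (x = -65, y = 0, z = 38 mm of the mallet): hold firmly here, across the handle's 20 mm width. A blow tilts the mallet by up to about 0.1 rad in the grip, head up.
- mallet_butt (a point): On the handle's axis near its free end (x = -150, y = 0, z = 38 mm of the mallet).
- mallet_rest: Rest for the mallet, fixed: plate 180 x 66 x 8 mm. Origin on the bench below the head's place, handle towards -x. The head stands on the plate (z = 8 mm) in a ring 16 mm high (inner diameter 56 mm); a fork at x = -134..-122 mm, prongs 34 mm apart, tops z = 53 mm, takes the handle. At rest the mallet's frame is at x = 0, y = 0, z = 8 mm here, within 5 mm, axes parallel.
- petri_dish: Bystander: closed petri dish, 62 mm across, 14 mm high.
- beaker: Bystander: empty glass beaker, 52 mm across, 68 mm high.
- timer: Bystander: small white laboratory timer lying flat, 62 x 62 x 18 mm.
- white_cap_bottle: Bystander: plastic bottle with a white cap, 40 mm across, 82 mm high.

How it is judged:
On the way, in this order (a step that is already met when the one before it is completed fails the run):
1. the mould is fully home under the pin and the spring catch has snapped shut behind it (x of mould in the frame of stand above -0.004 m and y of mould in the frame of stand between -0.004 and 0.004 m and z of mould in the frame of stand between 0.056 and 0.064 m and value of joint catch below 0.04 rad), for 0.2 s.
2. the mallet is lifted out of its rest (z of mallet in the frame of mallet_rest above 0.04 m), for 0.1 s.
3. the mallet strikes the pin: touching it, it sends it down faster than 0.08 m/s (contact force between mallet and ejector above 1 N and velocity of joint ejector above 0.08 m/s).
4. the resin block is knocked out and lies in the bay below (all of step 1 and x of casting in the frame of stand between -0.045 and 0.034 m and y of casting in the frame of stand between -0.044 and 0.044 m and z of casting in the frame of stand below 0.036 m), for 0.2 s.
At the end, for the whole second after the job is handed in: Mould home on the rails (4 mm) with the catch shut behind it (0.04 rad); resin block in the bay under it, below 36 mm; pin sprung back up (3 mm); mallet at rest in its rest, head in the ring (8 mm), upright (0.12 rad), handle in the fork (all of step 4 and linear speed of each of casting, mallet below 0.02 m/s and value of joint ejector below 0.003 m and x of mallet in the frame of mallet_rest between -0.008 and 0.008 m and y of mallet in the frame of mallet_rest between -0.008 and 0.008 m and z of mallet in the frame of mallet_rest between 0.005 and 0.012 m and y of mallet_butt in the frame of mallet_rest between -0.014 and 0.014 m and x of mallet_butt in the frame of mallet_rest below -0.1 m and angle between mallet's own z axis and vertical below 0.12 rad); the robot touches nothing.
It fails at once if the gripper or arm pushes the pin (contact force between any of the fingers, the arm and ejector above 1 N).
It fails at once if the resin block comes out of the mould before the mould is home (z of casting in the frame of mould below -0.002 m and x of mould in the frame of stand below -0.008 m).
It fails at once if the petri dish, beaker, timer or bottle is pushed more than 25 mm or tipped over (distance of any of petri_dish, beaker, timer, white_cap_bottle from where it was at the start of the episode above 0.025 m or angle between any of petri_dish, beaker, timer, white_cap_bottle's own z axis and vertical above 0.4 rad).
It also fails if it takes over 69 s, if anything falls off the work surface, if the arm or the gripper's body presses on something with over 40 N, if the wrist force passes 120 N, or if a joint passes its speed limit or range.

## Robot

A 6-joint arm with a two-finger parallel gripper is mounted at the origin on a cart in front of the work surface, level with it; the furniture and walls round the work are solid. World frame = base frame: x ahead of the robot, y to its left, z up, the work surface at z = 0. Lengths are in m, angles in rad, forces in N, time in s.
With the tool pointing down it reaches from about 0.35 to 0.975 m from the base axis. Payload 4.9 kg.
Tool frame: the origin (TCP) lies on the centre line of the jaws, within the pads' length; the fingertips stand ctrl.nose_length ahead of it and the grasp point (between the pads) lies 2 mm behind it (ctrl.nose_length is the distance from the TCP to the fingertips, in m); z points along the fingers, y is the direction in which the jaws open and shut (so a half turn about z gives the same grasp; the last joint's range is limited). The gripper opens to 85 mm and grips with 20 to 120 N. Pads are 22 mm wide; open, the fingers measure 114 mm over their backs; the gripper's body (76 mm by 85 mm) begins 54 mm behind the grasp point. The pads swing forward as they close: fully open they stand 13 mm farther back than shut.
Start: joints at [0.988, 0.053, 1.613, -0, 1.476, -0.119], TCP at [0.28, 0.559, 0.248] pointing down, gripper open.
Joint ranges: [-3.01, 3.01], [-1.01, 2.22], [0.06, 2.58], [-1.02, 4.17], [0.09, 2.62], [-3.14, 3.14]. Speed limits (rad/s): [2.57, 2.57, 3.14, 3.14, 3.14, 3.14].

## Interface

Orientations are given as a rotation vector (axis times angle).
In Python, from station import sensors, get_image, order, ctrl gives the robot as it stands.
- The arm moves only by the tool move_arm, never from a script. Its argument "increments" is a list of rows, each a list of 5 numbers: the shift along the tool's x, y, z in cm, then the turn about the tool's z in degrees, then the finger opening in cm, from 0 to 8.54. In form: [[dx, dy, dz, twist, gripper], ...]. A call has 1 to 5 rows; each row is the pose to reach, as a shift and turn from the pose commanded when the call began, along the tool's axes at that moment; what a row does not reach only later rows make up. A row lasts 1/8 s, in which the tool goes at most 62.5 mm and 10.7 degrees, less where a joint would pass 70% of its speed; a pose out of reach is approached as far as the arm can. A call with a gripper value outside its range is refused whole. The fingers move at their own pace and stop on an object; "newtons" is the grip in N (left out, the last holds). Time passes only in rows, so rows that repeat a pose let the fingers close. It gives the time, the measured TCP pose, the force and the opening at its end, in the units of the state.
- sensors.get_obs(): the state, without advancing time (a new reading comes with each control period).
- get_image(name): name is "scene" or "top" or "wrist"; returns a dict with "image" (480x640x3 uint8, red, green, blue), "K" (3x3 intrinsics, pixels), "R" (3x3) and "t" (3): a world point X has camera coordinates R X + t. Camera axes: x right, y down, z forward; pixel columns grow to the right and rows downward; lengths in m; the calibration is good to about 2 mm. A picture is of the moment at which its call begins. There is no depth.
- order.finish_job(): hands the job in, once; it reports no verdict.
The state is a dict: "t": time; "q": joint angles; "dq": joint speeds; "effort": joint torques, N m; "tool_pos": TCP position; "tool_rot": TCP orientation; "contact_force": force on the tool from outside, world axes, zero at the start; "wrist_torque": the same for the moment, N m; "opening": finger opening in m.
Only numpy, scipy, OpenCV 4.12 (cv2) and the standard library are available. Lean on these libraries where they do the work, as an engineer would, in place of code of your own. Each camera call takes 0.05 s, during which the arm holds its last target.

## Working session

There is one attempt and no reset: what is moved stays moved. The work goes in short steps, Python scripts to look and compute and a tool call to move; the robot and the scene stay as the last step left them, time stands still between calls to the robot, and variables do not carry over. Pictures are saved under pics/ and viewed, and the job is handed in when it is done.

Besides the shell and the picture viewer there is one more tool, called after "Call:" as name(argument=value, ...) on one line, values as JSON. move_arm: Moves the arm, as the interface text tells. Its arguments: {"type":"object","properties":{"increments":{"type":"array"},"newtons":{"type":"number"}},"required":["increments"]}

```bash
mkdir -p pics; ls; python3 - <<'E'
from station import sensors,get_image,ctrl
import cv2
print(sensors.get_obs(), ctrl.nose_length)
for n in ("scene","top","wrist"):
    d=get_image(n); cv2.imwrite(f"pics/{n}0.png",d["image"][:,:,::-1]); print(n,d["K"].tolist(),d["R"].tolist(),d["t"].tolist())
E
```

```text
pics
{'t': 0.0, 'q': array([ 9.88014604e-01,  5.33651267e-02,  1.61429903e+00, -1.67368469e-05,
        1.47597742e+00, -1.19023153e-01]), 'dq': array([-0.00034287,  0.00168869, -0.00040825, -0.00112209,  0.00034362,
        0.00113608]), 'effort': array([-1.84864402e-04, -3.93715024e+01, -3.70163620e+01, -1.52499656e-04,
        7.28278115e-03, -5.42493879e-06]), 'tool_pos': array([0.27926282, 0.55848585, 0.24705484]), 'tool_rot': array([-7.21798678e-01, -3.05684075e+00,  3.03064758e-03]), 'contact_force': array([ 0.74001217,  0.33986615, -0.64830137]), 'wrist_torque': array([-0.01938946, -0.01869108,  0.01836506]), 'opening': 0.0850944606423484} 0.017
scene [[556.5683506219301, 0.0, 319.27802419721775], [0.0, 556.5683506219301, 246.7764588642665], [0.0, 0.0, 1.0]] [[-0.8569039524348556, -0.5154761027495348, 6.160903550070785e-05], [-0.35625364786839697, 0.5921334187404304, -0.7228148814124058], [0.3725573173110179, -0.6194048772046611, -0.6910417088809446]] [0.32209867307413415, 0.23677680047731473, 1.5168114910530586]
top [[598.576275660146, 0.0, 327.25208377762544], [0.0, 598.576275660146, 242.78754104386707], [0.0, 0.0, 1.0]] [[-0.35830387184848284, -0.9335943879911318, 0.004455797330455207], [-0.900900407814837, 0.34449621516149603, -0.264009115256395], [0.24494242306600567, -0.09860971783180604, -0.9645098926043659]] [0.14071479341729973, 0.38216980357085734, 1.813613081012056]
wrist [[348.68904702073684, 0.0, 318.4193228056538], [0.0, 348.68904702073684, 240.20184750496816], [0.0, 0.0, 1.0]] [[0.44728032163587456, 0.8943876529150425, -0.0033226782017098367], [0.8491279086204895, -0.4234733214943788, 0.3156772731514159], [0.2809307898381804, -0.14401761106073774, -0.9488608006579552]] [-0.623524097136053, -0.04160447224857223, 0.3813558398167338]
```

View pics/scene0.png

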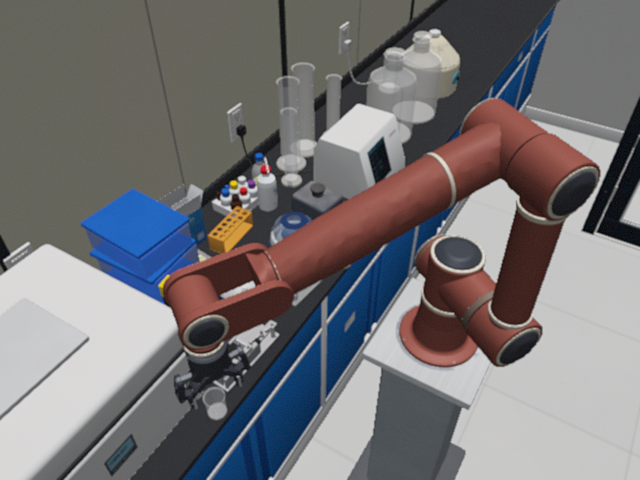

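View pics/top0.png

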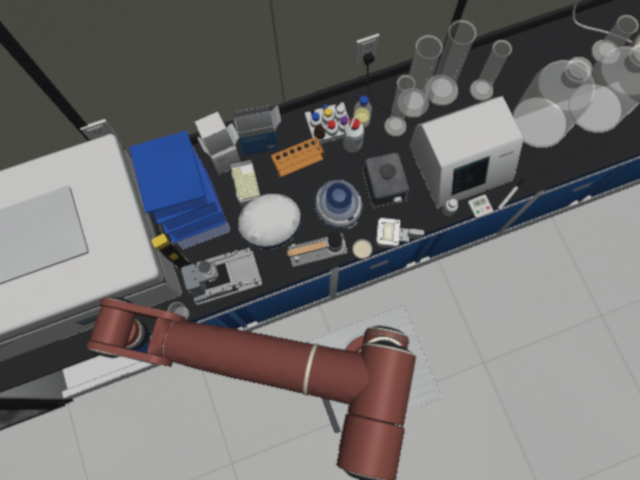

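View pics/wrist0.png

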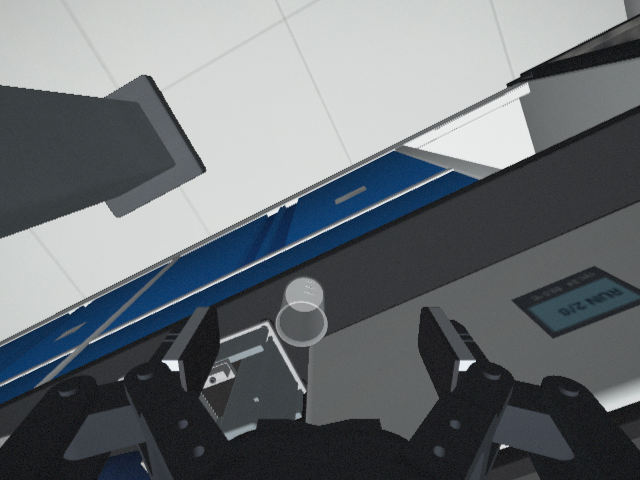

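```bash
cat > h.py <<'E'
import numpy as np, cv2
from station import sensors,get_image,order,ctrl
def ray(d,u,v,z):
    K,R,t=map(np.array,(d["K"],d["R"],d["t"]))
    c=-R.T@t; r=R.T@np.linalg.inv(K)@np.array([u,v,1.]); s=(z-c[2])/r[2]; return c+s*r
def proj(d,X):
    K,R,t=map(np.array,(d["K"],d["R"],d["t"])); p=K@(R@np.array(X,float)+t); return p[:2]/p[2]
def crop(d,x0,y0,x1,y1,f,name):
    im=np.ascontiguousarray(d["image"][y0:y1,x0:x1,::-1]); cv2.imwrite("pics/"+name,cv2.resize(im,None,fx=f,fy=f,interpolation=cv2.INTER_CUBIC))
E
python3 - <<'E'
from h import *
d=get_image("top")
crop(d,165,215,295,320,6,"ta.png"); crop(d,280,190,430,290,5,"tb.png")
for n,u,v,z in [("petri",362,248,.01),("timer",480,206,.018),("mould",388,233,.034),("mhandle",412,233,.06),("mallet",335,240,.08),("standpin",205,268,.2),("beaker",178,310,0)]:
    print(n,ray(d,u,v,z).round(3))
E
```

```text
petri [ 0.362 -0.107  0.01 ]
timer [ 0.354 -0.514  0.018]
mould [ 0.373 -0.198  0.034]
mhandle [ 0.34  -0.262  0.06 ]
mallet [ 0.4   -0.028  0.08 ]
standpin [0.424 0.359 0.2  ]
beaker [0.384 0.5   0.   ]
```

View pics/ta.png

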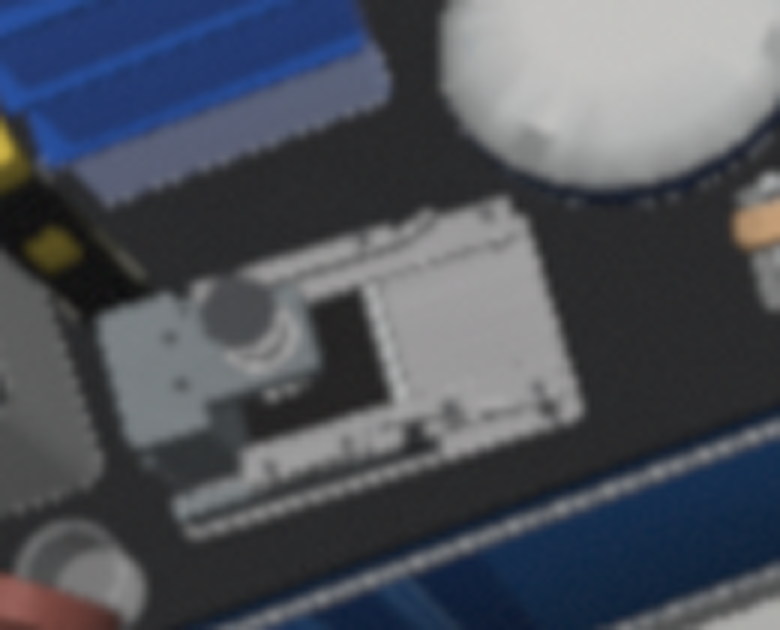

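View pics/tb.png

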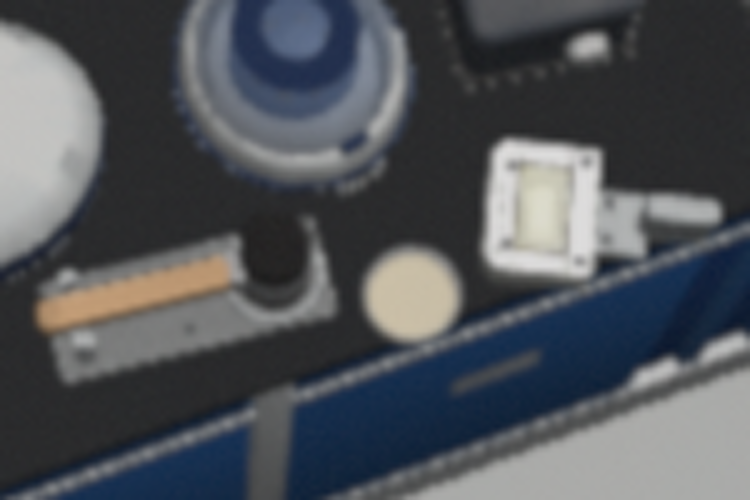

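```bash
cat >> h.py <<'E'
from scipy.spatial.transform import Rotation as Ro
def st():
    o=sensors.get_obs(); R=Ro.from_rotvec(o["tool_rot"]).as_matrix()
    print("t %.2f"%o["t"],"pos",o["tool_pos"].round(4),"yaw %.2f"%np.degrees(np.arctan2(R[1,0],R[0,0])),"F",o["contact_force"].round(1),"op %.4f"%o["opening"],"q6 %.2f"%o["q"][5]); return o,R
def inc(x,y,z,yaw):
    o,R=st(); d=R.T@(np.array([x,y,z])-o["tool_pos"])*100
    y0=np.degrees(np.arctan2(R[1,0],R[0,0])); tw=-((yaw-y0+180)%360-180)
    print("inc cm",d.round(2),"twist %.1f"%tw,"rows>= %.1f, %.1f"%(np.linalg.norm(d)/6.25,abs(tw)/10.7))
E
python3 -c "
from h import *
inc(.42,.26,.30,110)"
```

```text
t 0.20 pos [0.2794 0.5587 0.2475] yaw 153.43 F [ 0.   0.1 -0.3] op 0.0853 q6 -0.12
inc cm [-25.94 -20.43  -5.22] twist 43.4 rows>= 5.3, 4.1
```

Call:
move_arm(increments=[[-5.2,-4.1,-5.2,9,8.5],[-10.4,-8.2,-5.2,18,8.5],[-15.6,-12.3,-5.2,27,8.5],[-20.8,-16.4,-5.2,36,8.5],[-26,-20.4,-5.2,45,8.5]])

```text
t: 0.82
tool_pos: [0.4073, 0.2874, 0.3003]
tool_rot: [1.843, 2.544, 0.001]
contact_force: [0.3, 0.5, -0.6]
opening: 0.0848
```

```bash
python3 -c "
from h import *
inc(.40,-.08,.30,63)
d=get_image('top');crop(d,165,215,295,320,6,'ta2.png')
cv2.imwrite('pics/w2.png',get_image('wrist')['image'][:,:,::-1])"
```

```text
t 0.82 pos [0.4073 0.2874 0.3003] yaw 108.15 F [ 0.3  0.5 -0.6] op 0.0848 q6 0.15
inc cm [-3.468e+01 -1.214e+01  2.000e-02] twist 45.2 rows>= 5.9, 4.2
```

View pics/w2.png

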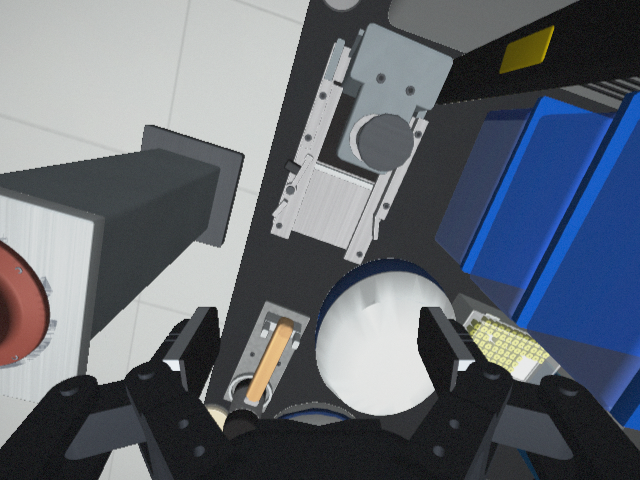

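```bash
python3 -c "
from h import *
st()
d=get_image('wrist');np.save('w3.npy',d,allow_pickle=True)
crop(d,260,10,460,270,3,'w3a.png');crop(d,200,290,340,450,4,'w3b.png');st()"
```

```text
t 0.93 pos [0.409  0.2848 0.3002] yaw 107.90 F [ 0.2  0.7 -0.2] op 0.0847 q6 0.15
t 0.97 pos [0.408  0.2869 0.3002] yaw 108.13 F [-0.7  0.6  0.2] op 0.0852 q6 0.15
```

View pics/w3a.png

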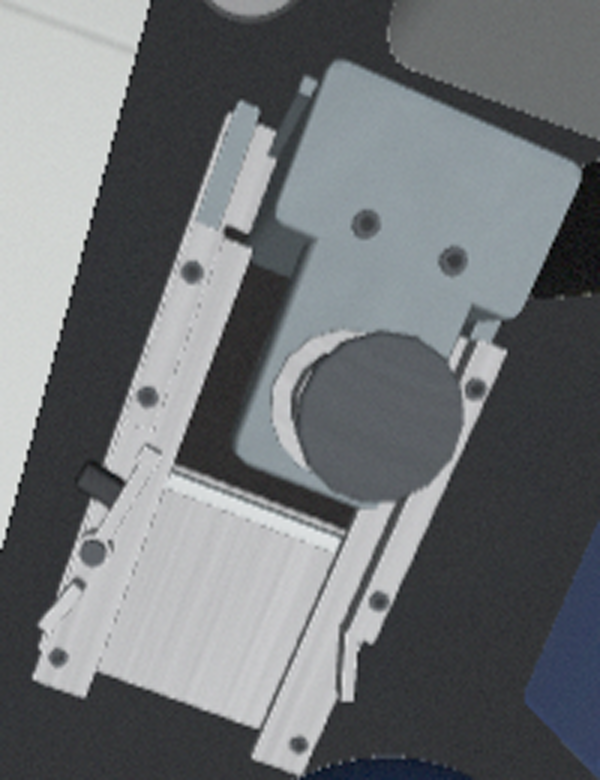

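View pics/w3b.png

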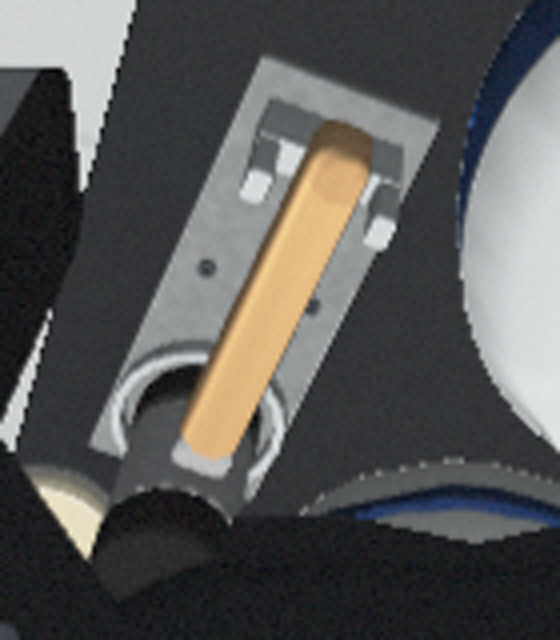

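```bash
python3 -c "
from h import *
d=np.load('w3.npy',allow_pickle=True).item()
A=lambda u,v,z: ray(d,u/3+260,v/3+10,z)[:2]
B=lambda u,v,z: ray(d,u/4+200,v/4+290,z)[:2]
P={k:A(*v) for k,v in dict(Lo=(33,680,.06),Li=(85,697,.06),Ri=(253,760,.06),Ro=(300,775,.06),cap=(381,417,.2),Rb=(507,347,.06)).items()}
for k,v in P.items(): print(k,v.round(4))
e=P['Lo']-P['Ro']; print('w',np.linalg.norm(e),'yaw of y',np.degrees(np.arctan2(e[1],e[0]))-90)
ym=np.mean([P[k] for k in('Lo','Li','Ri','Ro')],0);g=P['cap']-ym;print('front-cap',np.linalg.norm(g),'yaw',np.degrees(np.arctan2(g[1],g[0])))
g=P['Rb']-P['Ro'];print(np.linalg.norm(g),'yaw',np.degrees(np.arctan2(g[1],g[0])))
Q={k:B(*v) for k,v in dict(c1=(262,57,.008),c2=(438,122,.008),c3=(90,445,.008),pl=(257,187,.053),pr=(380,232,.053),butt=(345,130,.055),headend=(210,450,.059),buttaxis=(340,165,.059)).items()}
for k,v in Q.items(): print(k,v.round(4))
g=Q['c1']-Q['c3'];print(np.linalg.norm(g),np.degrees(np.arctan2(g[1],g[0])))
g=Q['c1']-Q['c2'];print(np.linalg.norm(g),np.degrees(np.arctan2(g[1],g[0]))-90)
g=Q['buttaxis']-Q['headend'];print(np.linalg.norm(g),np.degrees(np.arctan2(g[1],g[0])))
"
```

```text
Lo [0.3708 0.233 ]
Li [0.3908 0.2325]
Ri [0.4582 0.2279]
Ro [0.4772 0.2276]
cap [0.4298 0.3607]
Rb [0.4896 0.3936]
w 0.10654379431353955 yaw of y 87.0880400831798
front-cap 0.13053605478376665 yaw 87.55876728722086
0.16650322214141647 yaw 85.70469832072983
c1 [0.3873 0.12  ]
c2 [0.4512 0.1143]
c3 [ 0.3687 -0.0575]
pl [0.3973 0.1017]
pr [0.4385 0.0977]
butt [0.4175 0.1309]
headend [0.4086 0.0038]
buttaxis [0.4191 0.1212]
0.17848839597330576 84.02507310243203
0.06415156840533379 84.947006813739
0.11778750195394837 84.87673292528896
```

```bash
python3 -c "
from h import *
inc(.38,-.22,.28,75)"
```

```text
t 0.97 pos [0.408  0.2869 0.3002] yaw 108.13 F [-0.7  0.6  0.2] op 0.0852 q6 0.15
inc cm [-47.3  -18.44   2.01] twist 33.1 rows>= 8.1, 3.1
```

Call:
move_arm(increments=[[-5.6,-2.2,0,0,8.5],[-11.2,-4.4,0,0,8.5],[-16.8,-6.6,0,0,8.5],[-22.4,-8.8,0,0,8.5],[-28,-11,0,0,8.5]])

```text
t: 1.6
tool_pos: [0.3908, -0.0118, 0.3003]
tool_rot: [1.833, 2.551, 0.001]
contact_force: [0.7, -0.2, 0.5]
opening: 0.0853
```

Call:
move_arm(increments=[[-5.0,-1.9,0,8,8.5],[-10,-3.8,1,16,8.5],[-15,-5.6,2,25,8.5],[-19.3,-7.4,2,33,8.5],[-19.3,-7.4,2,33,8.5]])

```text
t: 2.22
tool_pos: [0.3819, -0.2189, 0.2797]
tool_rot: [-2.486, -1.918, 0.0]
contact_force: [-0.1, 0.3, 0.8]
opening: 0.0853
```

```bash
python3 -c "
from h import *
st()
d=get_image('wrist');np.save('w4.npy',d,allow_pickle=True)
cv2.imwrite('pics/w4.png',d['image'][:,:,::-1]);st()"
```

```text
t 2.23 pos [ 0.3819 -0.2189  0.2797] yaw 75.30 F [-0.1  0.3  0.8] op 0.0853 q6 -0.43
t 2.27 pos [ 0.3821 -0.2177  0.2799] yaw 75.45 F [-0.2  0.  -0.1] op 0.0848 q6 -0.43
```

View pics/w4.png

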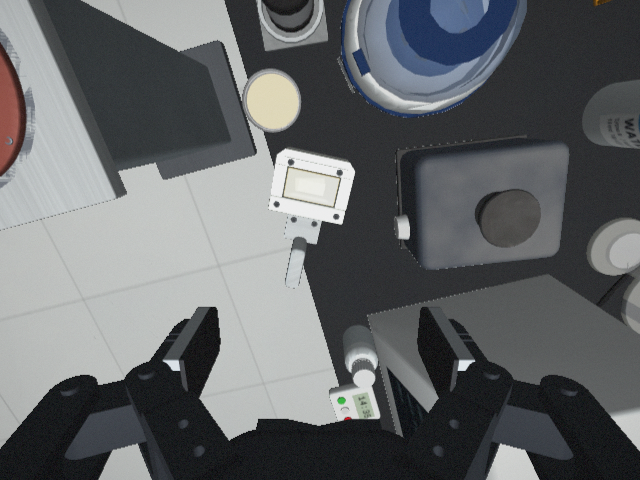

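```bash
python3 -c "
from h import *
d=np.load('w4.npy',allow_pickle=True).item()
crop(d,250,135,370,300,4,'w4a.png')"
```

```text
(no output)
```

View pics/w4a.png

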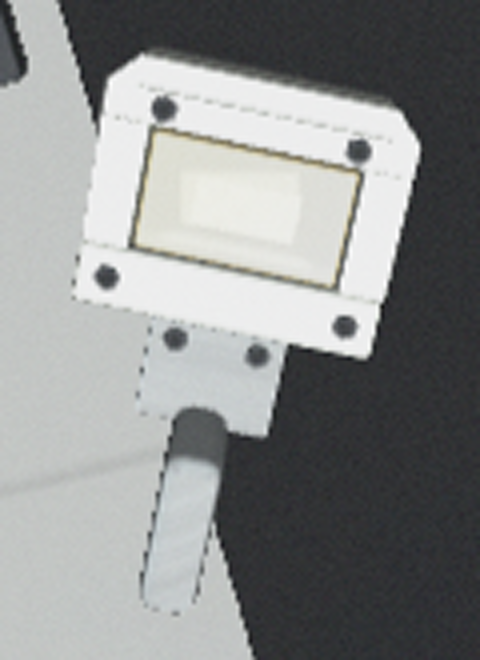

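```bash
cat > m.py <<'E'
from h import *
d=np.load('w4.npy',allow_pickle=True).item()
A=lambda u,v,z: ray(d,u/4+250,v/4+135,z)[:2]
FL=A(75,298,.034);FR=A(370,358,.034)
e=FL-FR;print('w',np.linalg.norm(e),'yaw',np.degrees(np.arctan2(e[1],e[0]))-90)
h=[A(*p,.034) for p in((164,108),(360,150),(106,276),(344,325))]
c=np.mean([A(*p,.034) for p in ((152,128),(361,172),(339,290),(132,247))],0);print('cav c',c)
for a,b in((0,1),(2,3)):
    e=h[a]-h[b];print(np.degrees(np.arctan2(e[1],e[0]))-90)
for a,b in((0,2),(1,3)):
    e=h[a]-h[b];print(np.degrees(np.arctan2(e[1],e[0])))
r=A(170,606,.064);f=A(195,465,.064)
e=f-r;print('handle rear',r,'len',np.linalg.norm(e),np.degrees(np.arctan2(e[1],e[0])))
e=c-r;print('c-rear',np.linalg.norm(e),np.degrees(np.arctan2(e[1],e[0])))
print('grip', c-85/108*e)
print('front mid',(FL+FR)/2, 'grip2',(FL+FR)/2-e/np.linalg.norm(e)*.051)
E
python3 m.py
```

```text
w 0.08260142526102379 yaw 63.45569209329099
cav c [ 0.3788624  -0.20105939]
63.38726853767881
63.38838357326824
54.65521008268096
71.1456550439356
handle rear [ 0.33299197 -0.29456884] len 0.041259953858841784 64.86644256044562
c-rear 0.10415427886295653 63.8700484217769
grip [ 0.34276067 -0.27465479]
front mid [ 0.36434054 -0.23089767] grip2 [ 0.3418797  -0.27668535]
```

```bash
python3 -c "
from h import *
d=np.load('w4.npy',allow_pickle=True).item()
print(ray(d,363,373,.082),ray(d,360,340,0.02),ray(d,352,400,.018))
inc(.342,-.276,.13,63.5);inc(.342,-.276,.042,63.5)"
```

```text
[ 0.38353961 -0.40915101  0.082     ] [ 0.38710854 -0.40947285  0.02      ] [ 0.35533566 -0.50250962  0.018     ]
t 2.27 pos [ 0.3821 -0.2177  0.2799] yaw 75.45 F [-0.2  0.  -0.1] op 0.0848 q6 -0.43
inc cm [-6.67 -2.4  14.98] twist 12.0 rows>= 2.7, 1.1
t 2.27 pos [ 0.3821 -0.2177  0.2799] yaw 75.45 F [-0.2  0.  -0.1] op 0.0848 q6 -0.43
inc cm [-6.68 -2.39 23.78] twist 12.0 rows>= 4.0, 1.1
```

Call:
move_arm(increments=[[-3.3,-1.2,4,6,7],[-6.7,-2.4,9,12,7],[-6.7,-2.4,14,12,6],[-6.7,-2.4,19,12,6],[-6.7,-2.4,23.8,12,6]])

```text
t: 2.9
tool_pos: [0.3428, -0.2748, 0.041]
tool_rot: [2.669, 1.657, 0.001]
contact_force: [0.4, 0.2, 0.7]
opening: 0.0599
```

```bash
python3 -c "
from h import *
d=get_image('wrist')
cv2.imwrite('pics/w5.png',d['image'][:,:,::-1]);inc(.342,-.276,.042,63.5)"
```

```text
t 2.95 pos [ 0.3392 -0.2709  0.0345] yaw 63.65 F [-3.5  3.  -3.4] op 0.0600 q6 -0.39
inc cm [-0.33  0.47 -0.76] twist 0.1 rows>= 0.2, 0.0
```

View pics/w5.png

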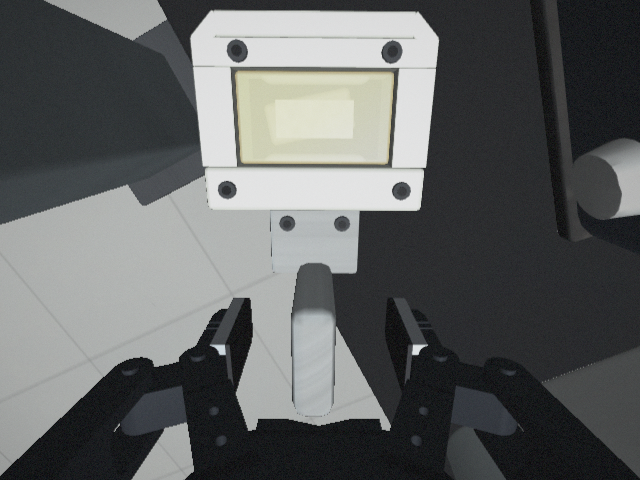

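Call:
move_arm(increments=[[0,0,0,0,4],[0,0,0,0,2],[0,0,0,0,1],[0,0,0,0,1],[0,0,0,0,1]], newtons=50)

```text
t: 3.58
tool_pos: [0.3431, -0.2777, 0.0449]
tool_rot: [2.67, 1.649, 0.002]
contact_force: [-0.0, 1.4, 7.6]
opening: 0.0152
```

```bash
python3 -c "
from h import *
d=get_image('wrist')
cv2.imwrite('pics/w6.png',d['image'][:,:,::-1]);st()"
```

```text
t 3.62 pos [ 0.3432 -0.2777  0.0449] yaw 63.42 F [-1.5  2.   7.9] op 0.0157 q6 -0.39
```

View pics/w6.png

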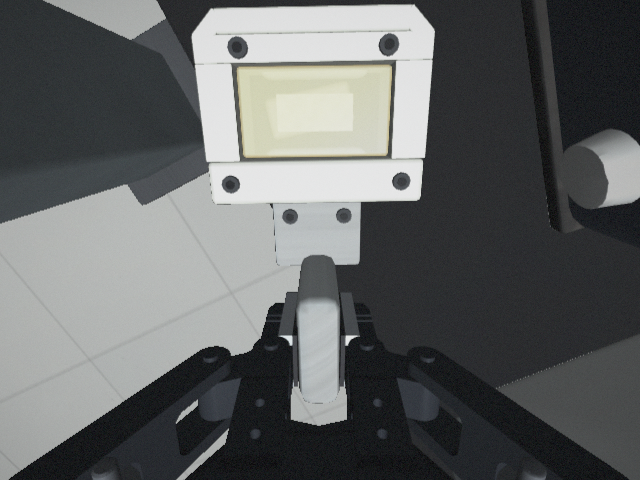

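Call:
move_arm(increments=[[0,0,-2,0,1],[0,0,-7,0,1],[0,0,-12,0,1],[0,0,-17,0,1],[0,0,-22,0,1]])

```text
t: 4.25
tool_pos: [0.3414, -0.2763, 0.2641]
tool_rot: [2.671, 1.65, -0.0]
contact_force: [0.1, -0.6, -3.4]
opening: 0.0152
```

```bash
python3 -c "
from h import *
d=get_image('wrist');np.save('w7.npy',d,allow_pickle=True)
cv2.imwrite('pics/w7.png',d['image'][:,:,::-1]);inc(.421,.15,.25,87.3)"
```

```text
t 4.30 pos [ 0.3436 -0.2786  0.2725] yaw 63.42 F [ 1.1 -2.5  3.4] op 0.0157 q6 -0.39
inc cm [ 41.81 -12.28   1.88] twist -23.9 rows>= 7.0, 2.2
```

View pics/w7.png

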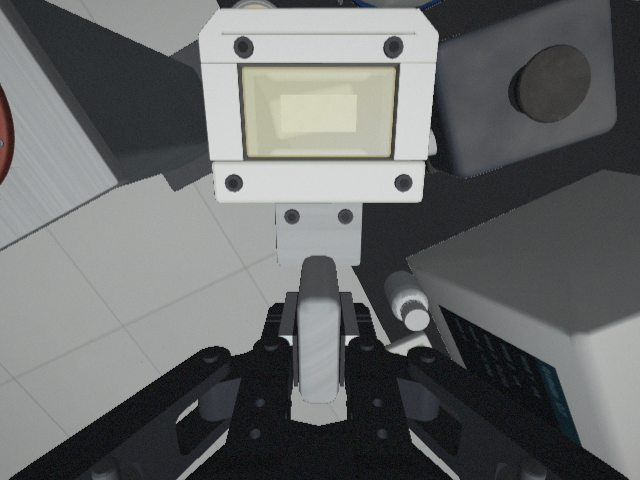

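Call:
move_arm(increments=[[5.5,-1.6,0,0,1],[11,-3.2,0,0,1],[16.5,-4.8,0,0,1],[22,-6.4,0,0,1],[27.5,-8,0,0,1]])

```text
t: 4.92
tool_pos: [0.393, 0.0069, 0.262]
tool_rot: [2.672, 1.65, 0.001]
contact_force: [1.4, 0.0, -4.0]
opening: 0.0152
```

Call:
move_arm(increments=[[5,-1.5,0,-8,1],[10,-3,0,-16,1],[14.2,-4.2,0,-24,1],[14.2,-4.2,1,-24,1],[14.2,-4.2,1,-24,1]])

```text
t: 5.55
tool_pos: [0.4182, 0.1506, 0.2505]
tool_rot: [-2.27, -2.17, 0.005]
contact_force: [0.3, -0.1, -3.4]
opening: 0.0152
```

```bash
python3 -c "
from h import *
d=get_image('wrist');np.save('w8.npy',d,allow_pickle=True)
cv2.imwrite('pics/w8.png',d['image'][:,:,::-1]);inc(.421,.172,.15,87.3)"
```

```text
t 5.60 pos [0.4186 0.1502 0.2512] yaw 87.35 F [ 0.5 -0.5 -3.2] op 0.0151 q6 0.22
inc cm [ 2.19  0.15 10.12] twist 0.1 rows>= 1.7, 0.0
```

View pics/w8.png

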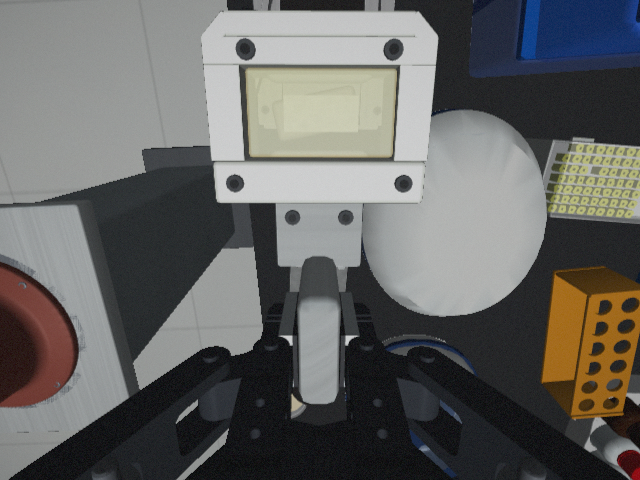

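```bash
python3 -c "
from h import *
w=np.load('w3.npy',allow_pickle=True).item();e=np.load('w8.npy',allow_pickle=True).item();t=get_image('top')
for z in (0,.05,.1,.15):
  print(z,ray(w,317,335,z)[:2].round(3),ray(e,362,225,z)[:2].round(3),ray(t,240,232,z)[:2].round(3),'bottom(near) top',ray(t,268,244,z)[:2].round(3))
crop(t,180,140,340,300,4,'t8.png')
s=get_image('scene');crop(s,140,180,340,380,3,'s8.png')
"
```

```text
0 [0.47 0.09] [0.465 0.121] [0.554 0.239] bottom(near) top [0.484 0.168]
0.05 [0.46  0.122] [0.46  0.136] [0.538 0.237] bottom(near) top [0.47  0.168]
0.1 [0.45  0.154] [0.454 0.151] [0.521 0.236] bottom(near) top [0.455 0.169]
0.15 [0.44  0.186] [0.448 0.165] [0.505 0.234] bottom(near) top [0.441 0.169]
```

View pics/t8.png

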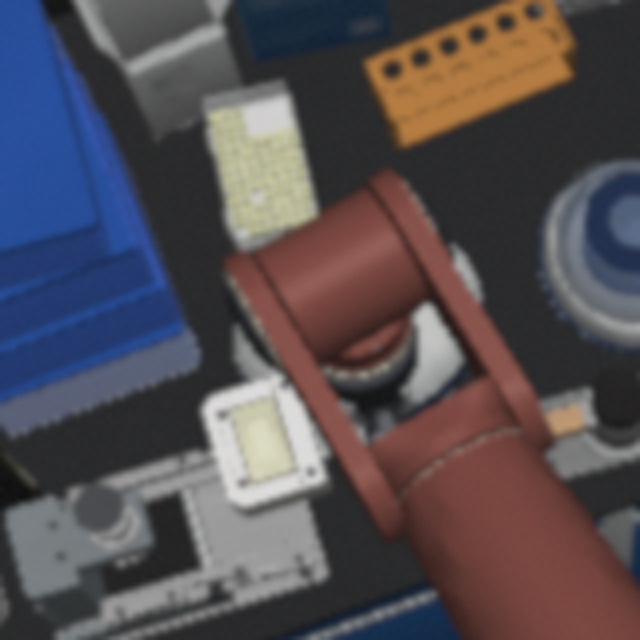

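View pics/s8.png

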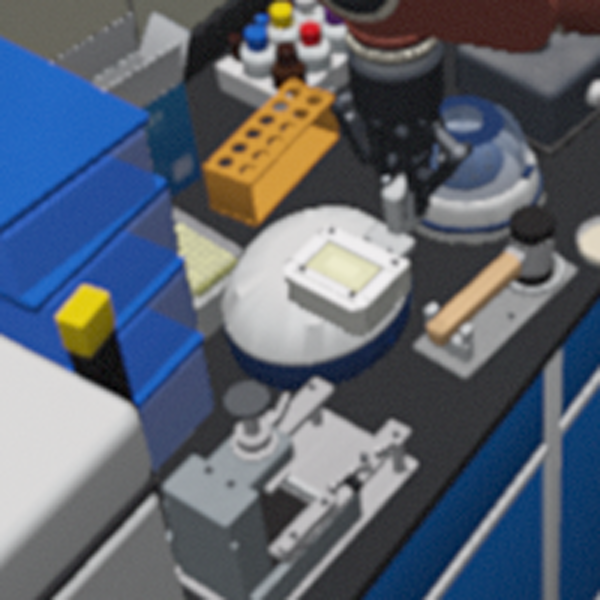

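Call:
move_arm(increments=[[1.2,0.2,3,0,1],[2.2,0.2,7,0,1],[2.2,0.2,10,0,1],[2.2,0.2,12.6,0,1],[2.2,0.2,12.6,0,1]])

```text
t: 6.32
tool_pos: [0.4207, 0.1717, 0.1242]
tool_rot: [-2.271, -2.167, 0.007]
contact_force: [0.2, 0.0, -3.5]
opening: 0.0151
```

```bash
python3 -c "
from h import *
d=get_image('wrist');np.save('w9.npy',d,allow_pickle=True)
cv2.imwrite('pics/w9.png',d['image'][:,:,::-1]);inc(.421,.172,.105,87.3)
t=get_image('top');np.save('t9.npy',t,allow_pickle=True);crop(t,165,225,285,315,6,'t9.png')"
```

```text
t 6.38 pos [0.422  0.1721 0.126 ] yaw 87.33 F [-0.  -0.2 -3.1] op 0.0156 q6 0.27
inc cm [-0.01 -0.1   2.1 ] twist 0.0 rows>= 0.3, 0.0
```

View pics/w9.png

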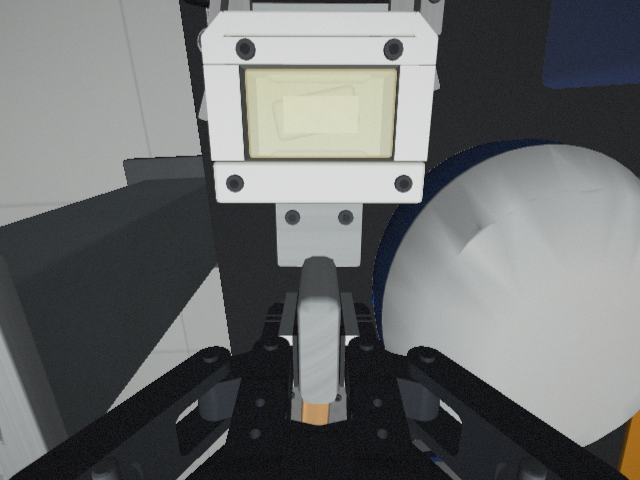

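View pics/t9.png

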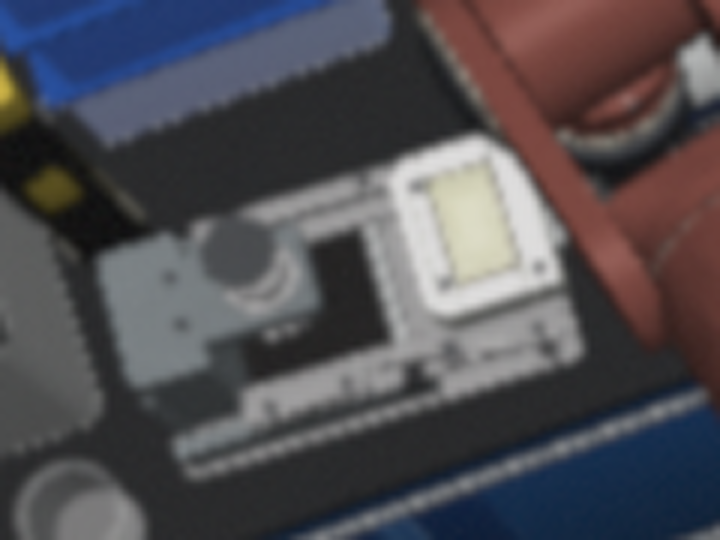

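```bash
python3 -c "
from h import *
d=np.load('w9.npy',allow_pickle=True).item()
crop(d,185,0,455,130,2.9,'w9a.png')"
```

```text
(no output)
```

View pics/w9a.png

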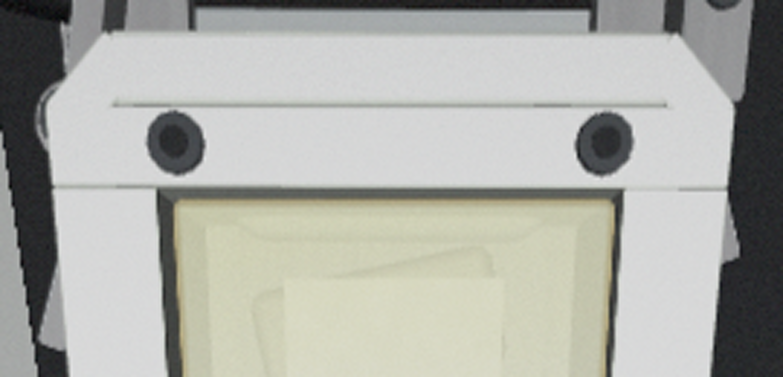

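Call:
move_arm(increments=[[0,0,0.9,0,1],[0,0,1.6,0,1],[0,0,1.9,0,1],[0,0,2.0,0,1],[0,0,2.0,0,1]])

```text
t: 7.05
tool_pos: [0.4225, 0.1729, 0.1069]
tool_rot: [2.27, 2.171, 0.0]
contact_force: [-2.3, -3.0, 1.9]
opening: 0.0152
```

```bash
python3 -c "
from h import *
d=get_image('wrist');np.save('w10.npy',d,allow_pickle=True)
cv2.imwrite('pics/w10.png',d['image'][:,:,::-1]);st()"
```

```text
t 7.10 pos [0.4225 0.1729 0.1068] yaw 87.44 F [-1.8 -3.4  1.9] op 0.0153 q6 0.27
```

View pics/w10.png

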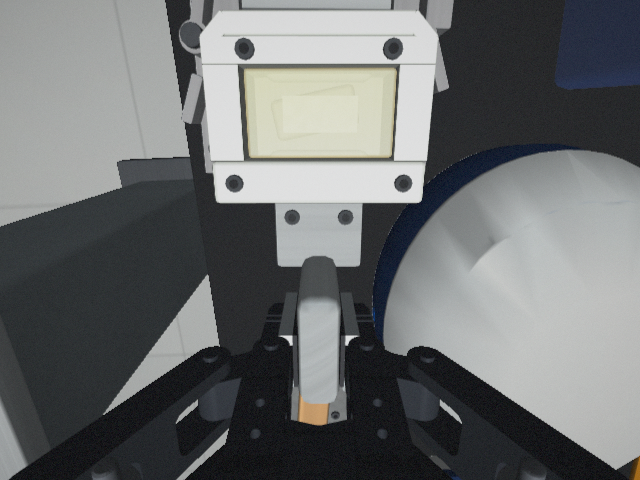

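Call:
move_arm(increments=[[0.8,0,-0.1,0,1],[1.6,0,-0.1,0,1],[2.4,0,-0.1,0,1],[3.2,0,-0.1,0,1],[4.0,0,-0.1,0,1]])

```text
t: 7.72
tool_pos: [0.424, 0.2117, 0.1075]
tool_rot: [2.268, 2.17, -0.006]
contact_force: [-2.9, -11.8, 3.6]
opening: 0.0154
```

```bash
python3 -c "
from h import *
d=get_image('wrist');np.save('w11.npy',d,allow_pickle=True)
cv2.imwrite('pics/w11.png',d['image'][:,:,::-1]);inc(.4294-.004,.276,.107,87.3)"
```

```text
t 7.78 pos [0.4241 0.213  0.1075] yaw 87.46 F [-1.5 -3.9  0.2] op 0.0157 q6 0.35
inc cm [ 6.29 -0.15  0.04] twist 0.2 rows>= 1.0, 0.0
```

View pics/w11.png

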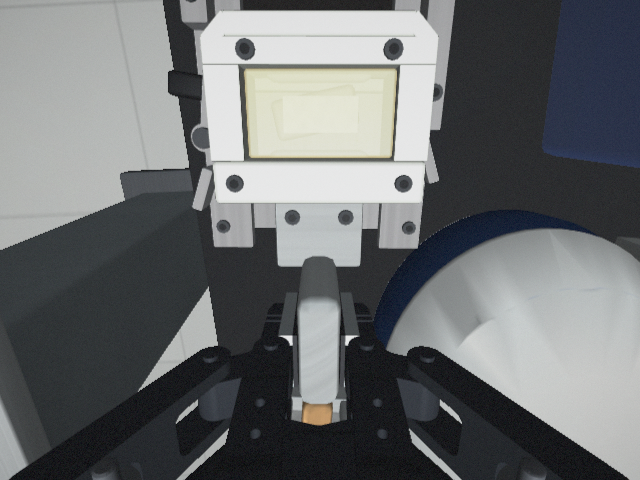

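Call:
move_arm(increments=[[1,0,0,0,1],[2,0,0,0,1],[3,-0.05,0,0,1],[4,-0.05,0,0,1],[5,-0.1,0,0,1]])

```text
t: 8.4
tool_pos: [0.426, 0.2635, 0.1074]
tool_rot: [2.27, 2.17, 0.002]
contact_force: [2.6, -3.6, -1.3]
opening: 0.0151
```

```bash
python3 -c "
from h import *
d=get_image('wrist');np.save('w12.npy',d,allow_pickle=True)
cv2.imwrite('pics/w12.png',d['image'][:,:,::-1]);inc(.4294-.004,.276,.107,87.3)"
```

```text
t 8.45 pos [0.4259 0.2646 0.1074] yaw 87.43 F [ 2.5  1.  -3.4] op 0.0156 q6 0.45
inc cm [ 1.13 -0.1   0.05] twist 0.1 rows>= 0.2, 0.0
```

View pics/w12.png

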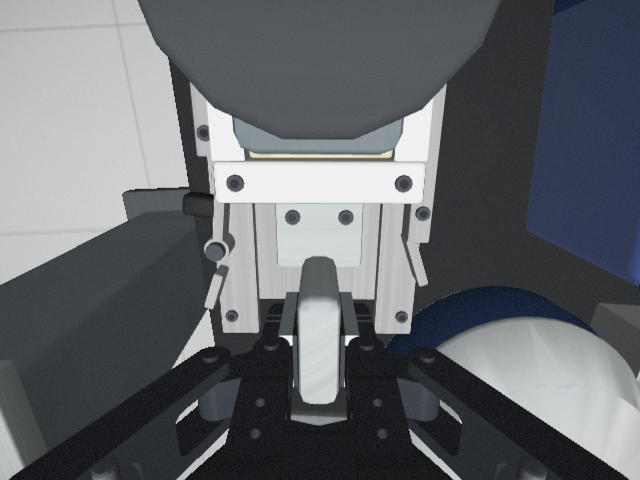

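```bash
python3 -c "
from h import *
o,R=st();d=np.load('w12.npy',allow_pickle=True).item()
c=-np.array(d['R']).T@np.array(d['t']);print('cam',c,'in tool',R.T@(c-o['tool_pos']))
for v in (135,): print(ray(d,318,v,.2))
"
```

```text
t 8.45 pos [0.4259 0.2646 0.1074] yaw 87.43 F [ 2.5  1.  -3.4] op 0.0156 q6 0.45
cam [0.4296635  0.34454146 0.23312708] in tool [ 0.08024295  0.00042892 -0.12552472]
[0.42962773 0.3435704  0.2       ]
```

Call:
move_arm(increments=[[0.4,-0.05,0,0,1],[0.8,-0.1,0,0,1],[1.1,-0.1,0,0,1],[1.3,-0.1,0,0,1],[1.3,-0.1,0,0,1]])

```text
t: 9.07
tool_pos: [0.4246, 0.2762, 0.1071]
tool_rot: [-2.27, -2.17, -0.0]
contact_force: [1.9, -0.8, -1.3]
opening: 0.0155
```

```bash
python3 -c "
from h import *
d=get_image('wrist');np.save('w13.npy',d,allow_pickle=True)
cv2.imwrite('pics/w13.png',d['image'][:,:,::-1]);st()"
```

```text
t 9.12 pos [0.4246 0.2762 0.1071] yaw 87.41 F [ 2.6 -0.1 -1.4] op 0.0155 q6 0.47
```

View pics/w13.png

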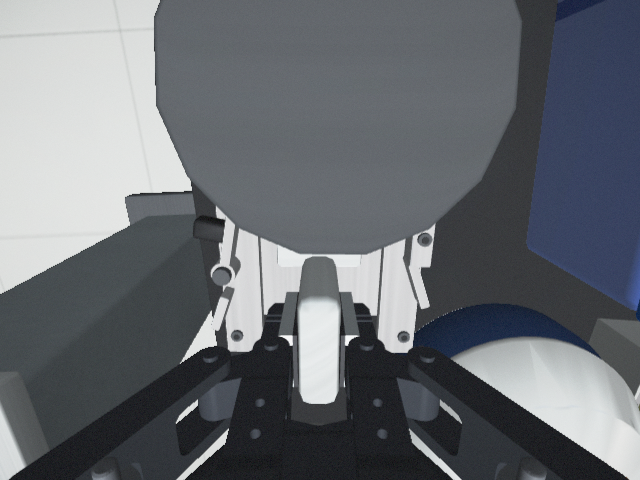

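Call:
move_arm(increments=[[0.2,0,0,0,1],[0.3,0,0,0,1],[0.4,0,0,0,1],[0.5,0,0,0,1],[0.5,0,0,0,1]])

```text
t: 9.75
tool_pos: [0.4247, 0.2768, 0.1075]
tool_rot: [2.267, 2.167, -0.014]
contact_force: [-4.5, -21.6, 8.5]
opening: 0.0155
```

```bash
python3 -c "
from h import *
st();t=get_image('top');crop(t,165,225,285,315,6,'t14.png');s=get_image('scene');crop(s,170,290,300,400,6,'s14.png')"
```

```text
t 9.75 pos [0.4247 0.2768 0.1075] yaw 87.43 F [ -4.5 -21.6   8.5] op 0.0155 q6 0.48
```

View pics/s14.png

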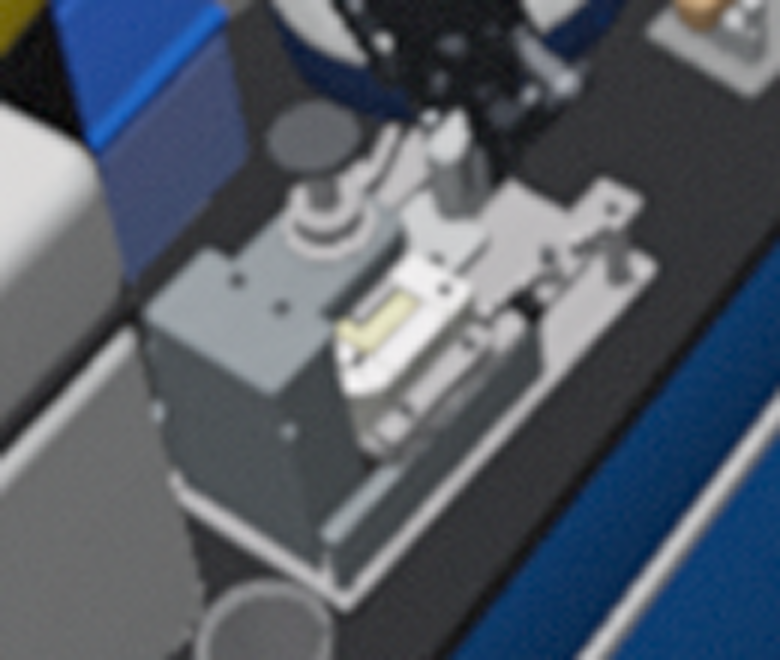

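View pics/t14.png

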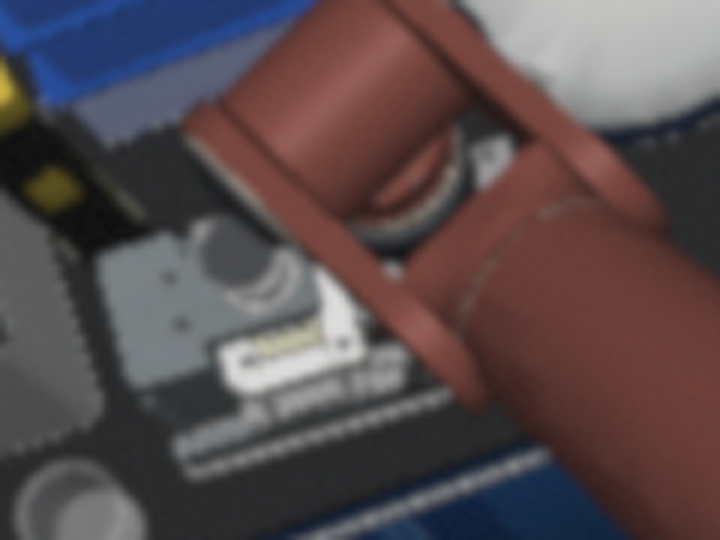

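Call:
move_arm(increments=[[-0.4,0,0,0,1],[-0.7,0,0,0,1],[-0.9,0,0,0,1],[-0.9,0,0,0,1]])

```text
t: 10.35
tool_pos: [0.4242, 0.2746, 0.107]
tool_rot: [-2.268, -2.166, -0.008]
contact_force: [1.0, 10.4, -5.2]
opening: 0.0152
```

```bash
python3 -c "
from h import *
st();d=get_image('wrist');crop(d,170,180,460,380,2.7,'w15.png')"
```

```text
t 10.35 pos [0.4242 0.2746 0.107 ] yaw 87.34 F [ 1.  10.4 -5.2] op 0.0152 q6 0.47
```

View pics/w15.png

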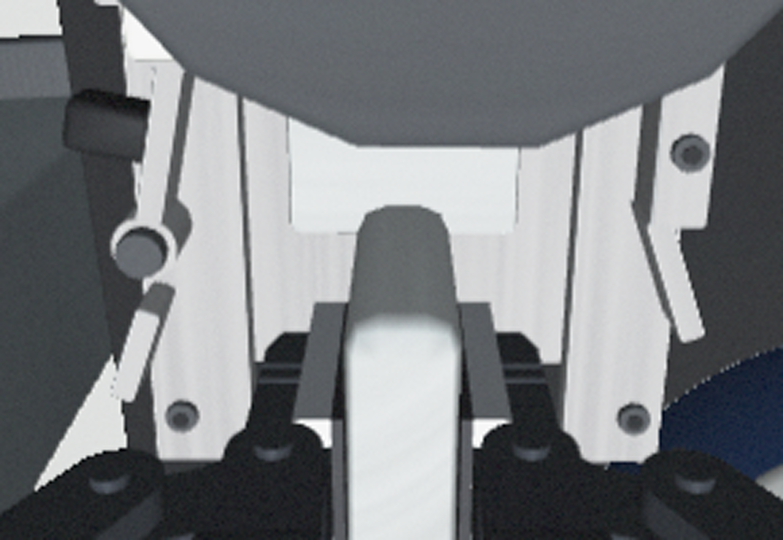

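Call:
move_arm(increments=[[0.5,0,0,0,1],[0.6,0,0,0,1.5],[0.6,0,0,0,3],[0.6,0,0,0,4.5],[0.6,0,0,0,4.5]])

```text
t: 11.02
tool_pos: [0.4249, 0.2781, 0.1073]
tool_rot: [-2.27, -2.171, -0.0]
contact_force: [-0.9, -0.6, -0.8]
opening: 0.0449
```

Call:
move_arm(increments=[[0,0,0,0,4.5],[0,0,-3,0,4.5],[0,0,-8,0,4.5],[-2,0,-13,0,4.5],[-6,0,-16,0,4.5]])

```text
t: 11.65
tool_pos: [0.4229, 0.2183, 0.2706]
tool_rot: [2.267, 2.173, 0.006]
contact_force: [-0.4, -1.0, 0.2]
opening: 0.0451
```

```bash
python3 -c "
from h import *
st();d=get_image('wrist');np.save('w16.npy',d,allow_pickle=True);cv2.imwrite('pics/w16.png',d['image'][:,:,::-1])"
```

```text
t 11.65 pos [0.4229 0.2183 0.2706] yaw 87.57 F [-0.4 -1.   0.2] op 0.0451 q6 0.36
```

View pics/w16.png

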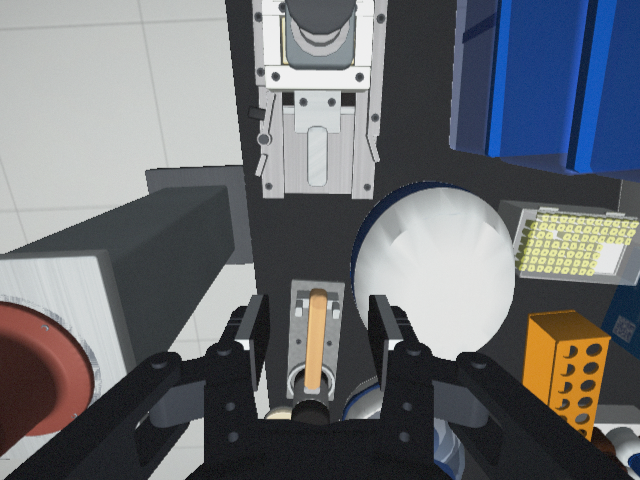

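```bash
python3 -c "
from h import *
d=np.load('w16.npy',allow_pickle=True).item()
crop(d,235,0,395,205,3.5,'w16a.png');crop(d,270,270,360,430,4,'w16b.png');inc(.410,.045,.15,85)"
```

```text
t 11.70 pos [0.4242 0.215  0.2745] yaw 87.37 F [3.6 0.9 2.6] op 0.0450 q6 0.36
inc cm [-17.05  -0.75  12.44] twist 2.4 rows>= 3.4, 0.2
```

View pics/w16a.png

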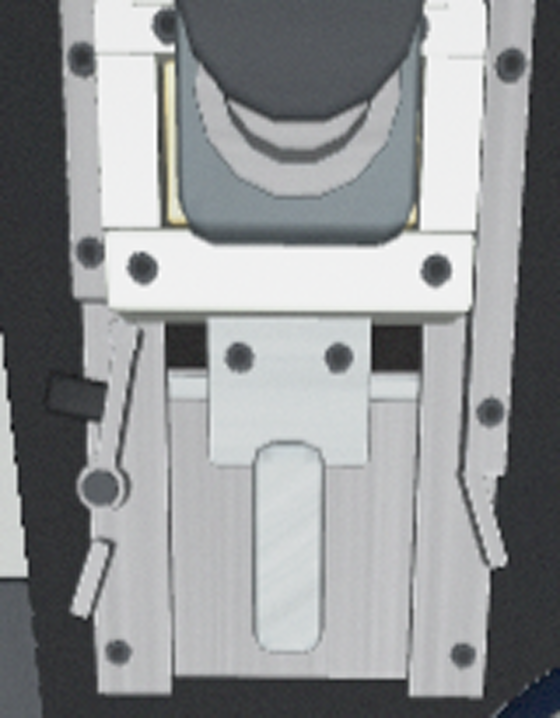

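View pics/w16b.png

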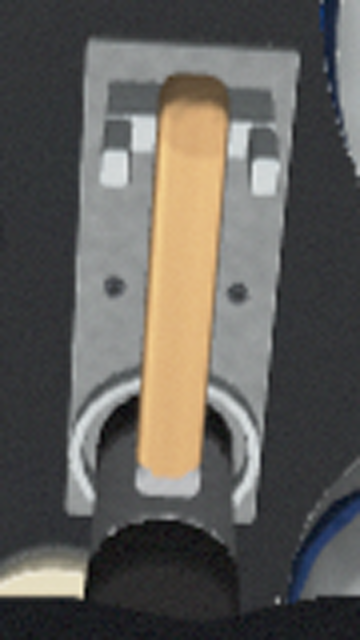

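```bash
python3 -c "
from h import *
d=np.load('w16.npy',allow_pickle=True).item()
B=lambda u,v,z: ray(d,u/4+270,v/4+270,z)[:2]
b=B(194,110,.059);h=B(173,455,.059);e=b-h;print(b,h,np.degrees(np.arctan2(e[1],e[0])))
p=B(92,40,.008);q=B(300,50,.008);r=B(66,513,.008);print(p,q,np.degrees(np.arctan2(*(p-q)[::-1]))-90,np.degrees(np.arctan2(*(p-r)[::-1])))
bt=B(194,85,.05);print('butt',bt); u=e/np.linalg.norm(e); print('grip by butt',bt-.087*u, 'prongs',B(115,168,.053),B(263,178,.053))
print('axis x at y=.0445', h+e*(.0445-h[1])/e[1])
"
```

```text
[0.41978868 0.12184916] [0.40878135 0.00861271] 84.44791636420639
[0.38876162 0.12021394] [0.45210004 0.11407239] 84.46167736333373 83.38443045691686
butt [0.41994513 0.12478376]
grip by butt [0.41152783 0.03819191] prongs [0.39693137 0.10167656] [0.43803718 0.09668865]
axis x at y=.0445 [0.41226983 0.0445    ]
```

```bash
python3 -c "
from h import *
inc(.4115,.040,.044,84.7)"
```

```text
t 11.70 pos [0.4242 0.215  0.2745] yaw 87.37 F [3.6 0.9 2.6] op 0.0450 q6 0.36
inc cm [-17.54  -0.68  23.04] twist 2.7 rows>= 4.6, 0.2
```

Call:
move_arm(increments=[[-6,-0.2,0,2.7,5],[-12,-0.4,1,2.7,5],[-17.6,-0.7,4,2.7,5],[-17.6,-0.7,9,2.7,5],[-17.6,-0.7,14,2.7,5]])

```text
t: 12.32
tool_pos: [0.4076, 0.0414, 0.1263]
tool_rot: [2.323, 2.113, 0.003]
contact_force: [0.7, 0.3, -0.5]
opening: 0.0497
```

Call:
move_arm(increments=[[0,0,0,0,5]])

```text
t: 12.45
tool_pos: [0.4039, 0.0425, 0.123]
tool_rot: [-2.317, -2.111, 0.01]
contact_force: [-0.6, -0.4, 1.1]
opening: 0.05
```

```bash
python3 -c "
from h import *
d=get_image('wrist');cv2.imwrite('pics/w17.png',d['image'][:,:,::-1]);inc(.4115,.040,.044,84.7);inc(.4115,.040,.044,84.7)"
```

```text
t 12.50 pos [0.4062 0.0425 0.1262] yaw 84.72 F [ 0.2 -0.6  1.3] op 0.0498 q6 0.01
inc cm [-0.2   0.58  8.22] twist 0.0 rows>= 1.3, 0.0
t 12.50 pos [0.4062 0.0425 0.1262] yaw 84.72 F [ 0.2 -0.6  1.3] op 0.0498 q6 0.01
inc cm [-0.2   0.58  8.22] twist 0.0 rows>= 1.3, 0.0
```

View pics/w17.png

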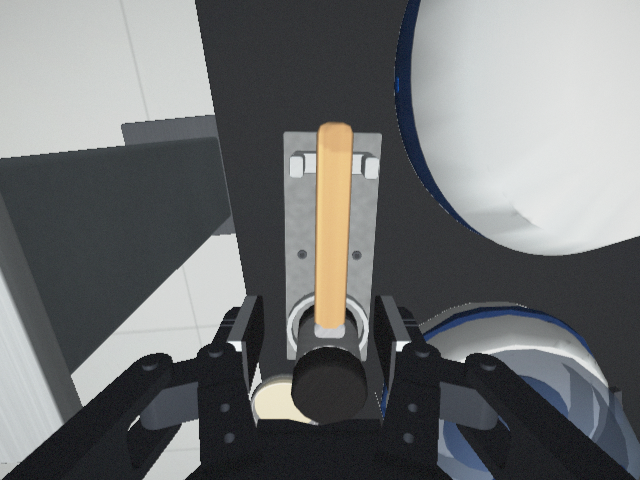

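```bash
python3 -c "
from h import *
d=get_image('wrist')
print(proj(d,(.4115,.04,.059)))
for z in(0,.04,.08): print(ray(d,412,345,z),ray(d,378,400,z),ray(d,395,90,z))
B=lambda u,v,z: ray(d,u,v,z)[:2]
b=B(335,135,.059);h=B(331,325,.059);print(b,h,np.degrees(np.arctan2(*(b-h)[::-1])),B(336,122,.046),B(297,166,.053),B(372,168,.053))
"
```

```text
[327.66827815 269.68041954]
[ 0.47586787 -0.06078339  0.        ] [ 0.44504272 -0.11621466  0.        ] [0.46606463 0.13977552 0.        ]
[ 0.46610941 -0.03156305  0.04      ] [ 0.44017854 -0.07819318  0.04      ] [0.45786268 0.137152   0.04      ]
[ 0.45635094 -0.00234271  0.08      ] [ 0.43531436 -0.04017171  0.08      ] [0.44966074 0.13452847 0.08      ]
[0.42183969 0.11681389] [0.41042134 0.00182723] 84.32903302316288 [0.42343296 0.12327186] [0.3995357  0.10194213] [0.44141539 0.09698307]
```

Call:
move_arm(increments=[[-0.2,0.7,2,0,5],[-0.2,0.7,5,0,5],[-0.2,0.7,7,0,5],[-0.2,0.7,8.1,0,5],[-0.2,0.7,8.1,0,5]])

```text
t: 13.18
tool_pos: [0.4151, 0.0399, 0.0474]
tool_rot: [2.32, 2.117, 0.002]
contact_force: [0.9, -0.4, 0.5]
opening: 0.0504
```

```bash
python3 -c "
from h import *
st();d=get_image('wrist');np.save('w18.npy',d,allow_pickle=True);cv2.imwrite('pics/w18.png',d['image'][:,:,::-1]);st()"
```

```text
t 13.18 pos [0.4151 0.0399 0.0474] yaw 84.75 F [ 0.9 -0.4  0.5] op 0.0504 q6 0.01
t 13.22 pos [0.4154 0.0399 0.0477] yaw 84.75 F [-0.1 -0.5 -0. ] op 0.0499 q6 0.01
```

View pics/w18.png

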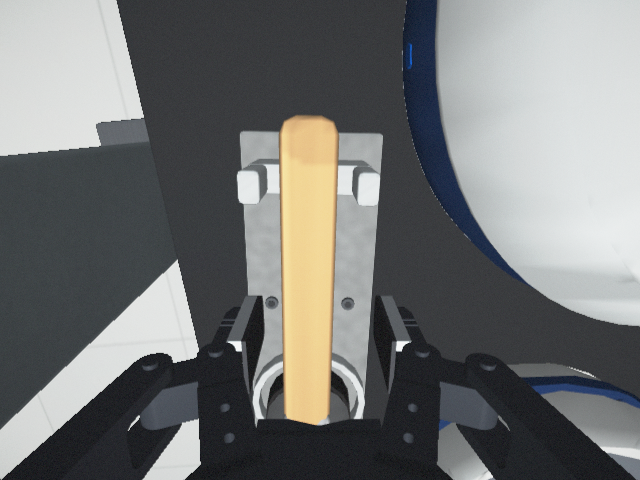

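Call:
move_arm(increments=[[0,-0.3,0.3,0,5],[0,-0.3,0.3,0,3],[0,-0.3,0.3,0,1.5],[0,-0.3,0.3,0,1.2],[0,-0.3,0.3,0,1.2]], newtons=110)

```text
t: 13.85
tool_pos: [0.4112, 0.0401, 0.0436]
tool_rot: [-2.321, -2.117, 0.0]
contact_force: [-2.5, -0.0, 5.5]
opening: 0.0186
```

```bash
python3 -c "
from h import *
st();d=get_image('wrist');np.save('w19.npy',d,allow_pickle=True);cv2.imwrite('pics/w19.png',d['image'][:,:,::-1]);st()"
```

```text
t 13.85 pos [0.4112 0.0401 0.0436] yaw 84.72 F [-2.5 -0.   5.5] op 0.0186 q6 0.01
t 13.90 pos [0.4112 0.0401 0.0436] yaw 84.72 F [-3.   1.   5.1] op 0.0185 q6 0.01
```

View pics/w19.png

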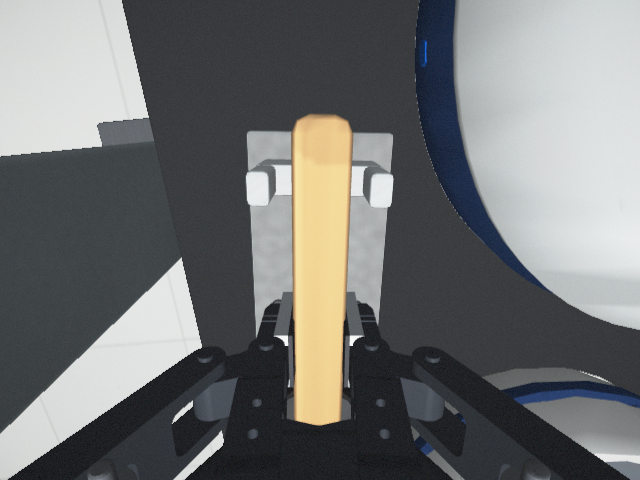

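Call:
move_arm(increments=[[0,0,-3,0,1.2],[0,0,-8,0,1.2],[0,0,-14,0,1.2],[0,0,-20,0,1.2],[0,0,-26,0,1.2]])

```text
t: 14.52
tool_pos: [0.4106, 0.0402, 0.3038]
tool_rot: [-2.321, -2.117, 0.0]
contact_force: [1.2, -0.0, -3.4]
opening: 0.0182
```

```bash
python3 -c "
from h import *
d=np.load('w19.npy',allow_pickle=True).item()
print('butt end',ray(d,322,116,.05))
w=get_image('wrist');cv2.imwrite('pics/w20.png',w['image'][:,:,::-1]);inc(.374,.389,.31,150)
s=get_image('scene');np.save('s20.npy',s,allow_pickle=True);crop(s,150,120,350,270,4,'s20.png');t=get_image('top');np.save('t20.npy',t,allow_pickle=True);crop(t,240,150,400,270,4.5,'t20.png')"
```

```text
butt end [0.42027883 0.12308261 0.05      ]
t 14.57 pos [0.4137 0.0399 0.3139] yaw 84.73 F [ 1.3 -0.9  5.5] op 0.0187 q6 0.01
inc cm [34.4  -7.16  0.3 ] twist -65.3 rows>= 5.6, 6.1
```

View pics/w20.png

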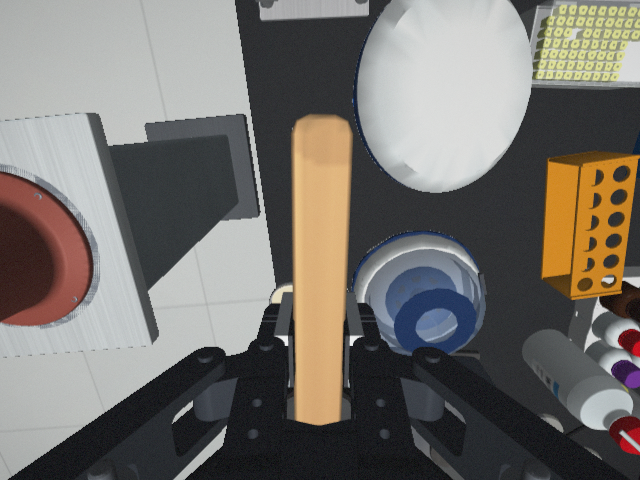

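View pics/s20.png

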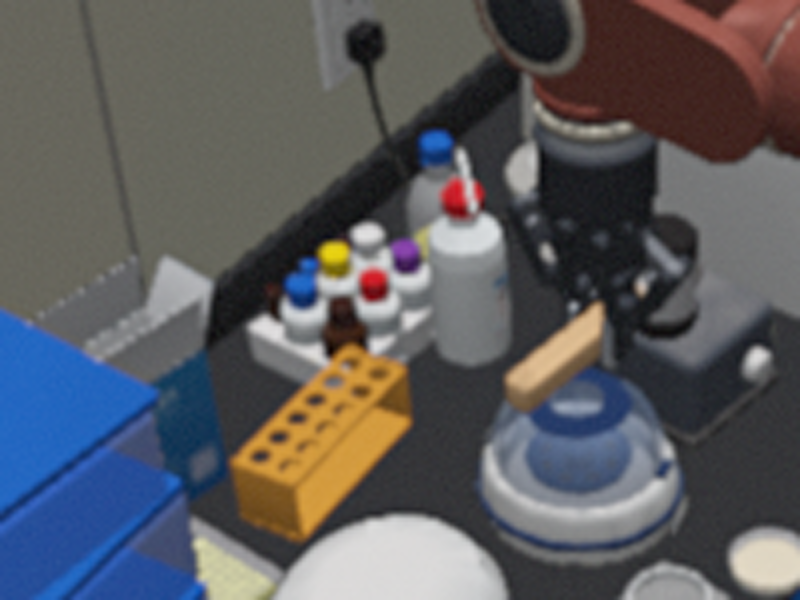

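View pics/t20.png

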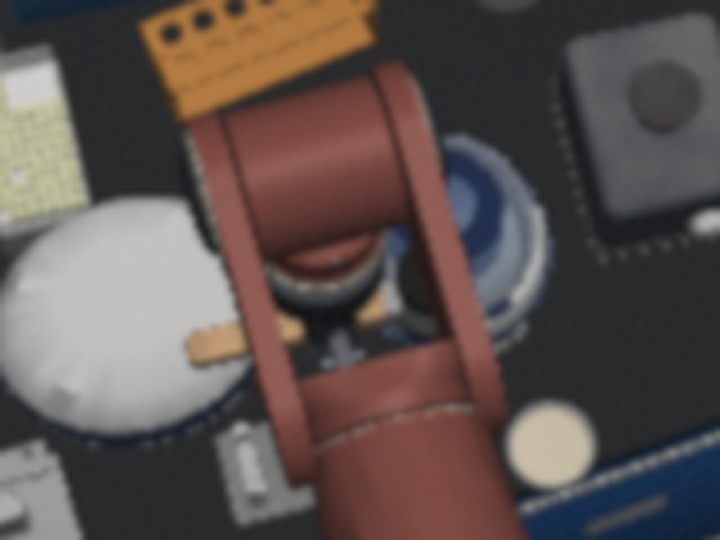

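Call:
move_arm(increments=[[4.5,-1,0,-10,1.2],[9,-2,0,-20,1.2],[13.5,-3,0,-30,1.2],[18,-4,0,-40,1.2],[22.5,-5,0,-50,1.2]])

```text
t: 15.3
tool_pos: [0.3806, 0.2698, 0.2994]
tool_rot: [-1.199, -2.9, 0.006]
contact_force: [1.4, 0.7, -2.4]
opening: 0.0184
```

```bash
python3 -c "
from h import *
inc(.430+.067*np.cos(np.radians(150)),.361+.067*np.sin(np.radians(150)),.31,150)"
```

```text
t 15.30 pos [0.3806 0.2698 0.2994] yaw 135.07 F [ 1.4  0.7 -2.4] op 0.0184 q6 -0.33
inc cm [ 9.42  8.22 -1.08] twist -14.9 rows>= 2.0, 1.4
```

Call:
move_arm(increments=[[3.2,2.7,-1,-8,1.2],[6.4,5.5,-1,-15,1.2],[9.4,8.2,-1,-15,1.2],[9.4,8.2,-1,-15,1.2],[9.4,8.2,-1,-15,1.2]])

```text
t: 15.92
tool_pos: [0.3735, 0.3924, 0.3103]
tool_rot: [-0.819, -3.03, 0.006]
contact_force: [-0.2, -0.0, -2.8]
opening: 0.0186
```

```bash
python3 -c "
from h import *
st();t=get_image('top');np.save('t21.npy',t,allow_pickle=True);crop(t,150,210,300,320,5,'t21.png')
s=get_image('scene');np.save('s21.npy',s,allow_pickle=True);crop(s,150,250,310,390,4.2,'s21.png')
w=get_image('wrist');cv2.imwrite('pics/w21.png',w['image'][:,:,::-1]);st()
print(proj(t,(.430,.361,.2)),proj(s,(.43,.361,.2)))
"
```

```text
t 15.93 pos [0.3735 0.3924 0.3103] yaw 149.73 F [-0.2 -0.  -2.8] op 0.0186 q6 -0.37
t 16.07 pos [0.3742 0.3922 0.3123] yaw 149.65 F [ 0.6  0.  -2.4] op 0.0185 q6 -0.37
[203.49849936 266.27961959] [220.91159484 311.43233151]
```

View pics/t21.png

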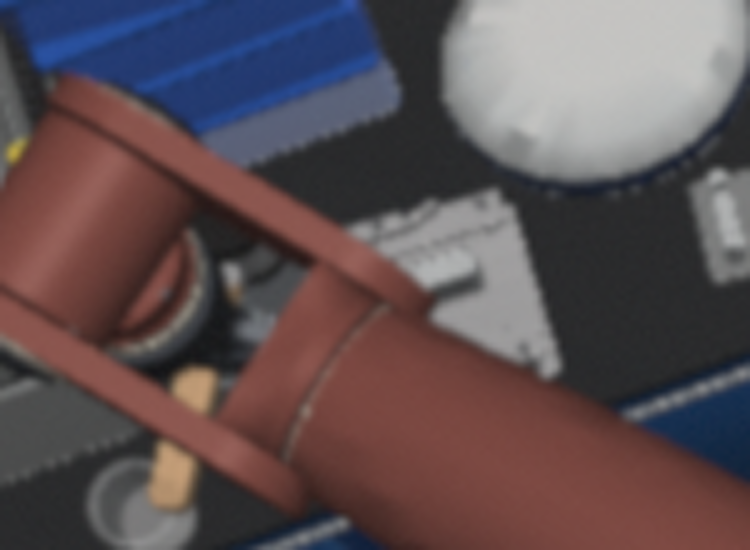

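View pics/s21.png

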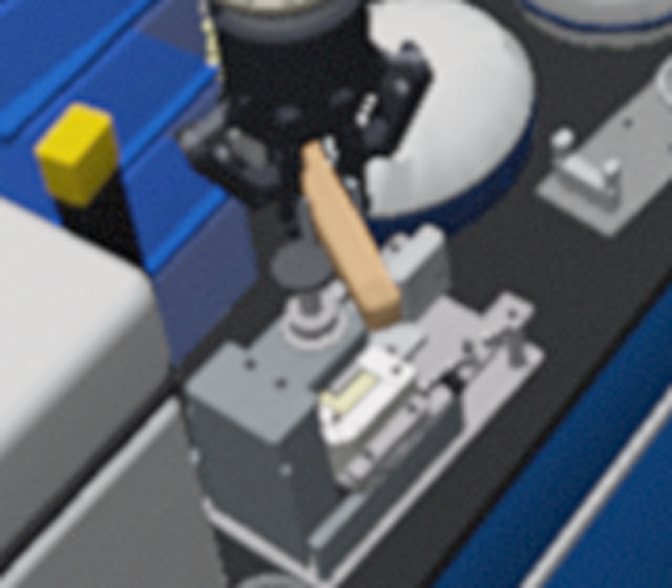

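View pics/w21.png

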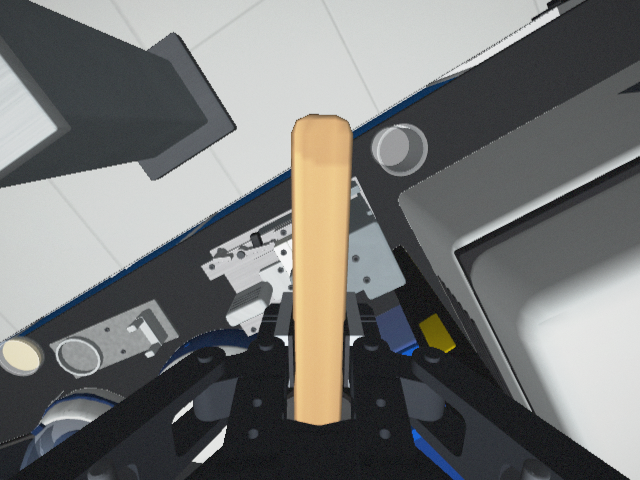

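```bash
python3 -c "
from h import *
t=np.load('t21.npy',allow_pickle=True).item();s=np.load('s21.npy',allow_pickle=True).item()
for z in np.arange(0,.3,.05): print(z.round(2),ray(t,181,293,z)[:2].round(3),ray(s,186,319,z)[:2].round(3))
def tri(a,b):
    P=[np.array(d['K'])@np.c_[d['R'],d['t']] for d in(s,t)]
    X=cv2.triangulatePoints(P[0],P[1],np.array(a,float),np.array(b,float));return (X[:3]/X[3]).ravel()
print(tri((186,319),(181,293)))
# yellow top
print(tri((75/4.2+150,130/4.2+250),(165+5,215+135/6)))
"
```

```text
0.0 [0.432 0.475] [0.621 0.314]
0.05 [0.419 0.467] [0.587 0.341]
0.1 [0.406 0.459] [0.553 0.368]
0.15 [0.393 0.451] [0.519 0.394]
0.2 [0.38  0.443] [0.486 0.421]
0.25 [0.367 0.435] [0.452 0.448]
[0.39229832 0.44994368 0.27702965]
[0.5138109  0.41233527 0.30350468]
```

```bash
python3 -c "
from h import *
a=np.load('w3.npy',allow_pickle=True).item();b=get_image('wrist');np.save('w22.npy',b,allow_pickle=True)
def tri(A,B,p,q):
    P=[np.array(d['K'])@np.c_[d['R'],d['t']] for d in(A,B)]
    X=cv2.triangulatePoints(P[0],P[1],np.array(p,float),np.array(q,float));X=(X[:3]/X[3]).ravel();return X,proj(A,X),proj(B,X)
print(tri(a,b,(392,28),(401,196)))
crop(b,340,120,560,330,3.3,'w22.png')
for z in (0,.1,.2,.25): print(z,proj(b,(.39,.45,z)),ray(b,401,196,z),ray(b,460,330,z))
"
```

```text
(array([0.42981414, 0.4779278 , 0.00268672]), array([392.97654468,  27.5686608 ]), array([400.07524133, 195.73092   ]))
0 [365.43225687 179.27835681] [0.43149081 0.47906393 0.        ] [0.65105719 0.46632829 0.        ]
0.1 [378.23325667 194.59166969] [0.40249384 0.46861002 0.1       ] [0.57193824 0.45878164 0.1       ]
0.2 [400.89416282 221.69998555] [0.37349688 0.45815611 0.2       ] [0.49281928 0.45123498 0.2       ]
0.25 [420.33101261 244.95149457] [0.35899839 0.45292916 0.25      ] [0.4532598  0.44746166 0.25      ]
```

View pics/w22.png

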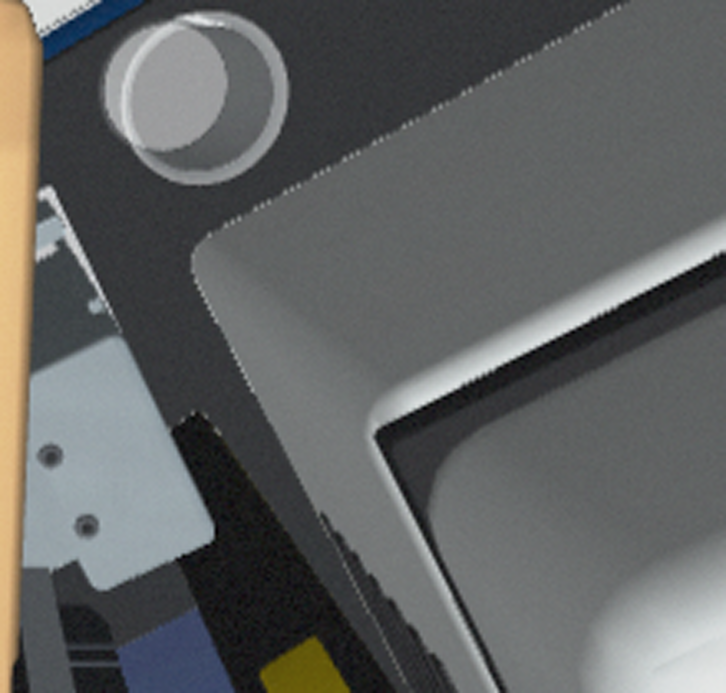

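```bash
python3 -c "
from h import *
t=np.load('t20.npy',allow_pickle=True).item()
b=ray(t,281.8,227.8,.312)[:2];print('butt',b,'expected tip',np.array([.412,.040])+.0835*np.array([.092,.996]))
h=np.array([.412,.040])-.067*np.array([.092,.996]);print(proj(t,(*h,.349))*4.5-np.array([240,150])*4.5)
d=np.load('w16.npy',allow_pickle=True).item();print('ring c', ray(d,270+163/4,270+455/4,.024))
w=np.load('w3.npy',allow_pickle=True).item();print(ray(w,200+200/4,290+425/4,.024))
st()
"
```

```text
butt [0.42334984 0.12023916] expected tip [0.419682 0.123166]
[429.84575658 272.89502049]
ring c [ 0.40372868 -0.0213687   0.024     ]
[ 0.40473479 -0.0205998   0.024     ]
t 16.12 pos [0.3743 0.3923 0.3128] yaw 149.65 F [ 0.1  0.2 -2.4] op 0.0184 q6 -0.37
```

Call:
move_arm(increments=[[0,0,4.5,0,1.2],[0,0,10.5,0,1.2],[0,0,12,0,1.2],[0,0,6,0,1.2],[0,0,0,0,1.2]], newtons=110)

```text
t: 16.75
tool_pos: [0.3738, 0.3924, 0.3147]
tool_rot: [-0.821, -3.031, 0.002]
contact_force: [2.1, 0.6, -2.5]
opening: 0.0187
```

```bash
python3 -c "
from h import *
st();s=get_image('scene');crop(s,150,250,310,390,4.2,'s23.png')
w=get_image('wrist');cv2.imwrite('pics/w23.png',w['image'][:,:,::-1]);st()
"
```

```text
t 16.75 pos [0.3738 0.3924 0.3147] yaw 149.68 F [ 2.1  0.6 -2.5] op 0.0187 q6 -0.37
t 16.85 pos [0.3769 0.3949 0.3243] yaw 149.68 F [ 0.1  0.7 -2.1] op 0.0184 q6 -0.37
```

View pics/s23.png

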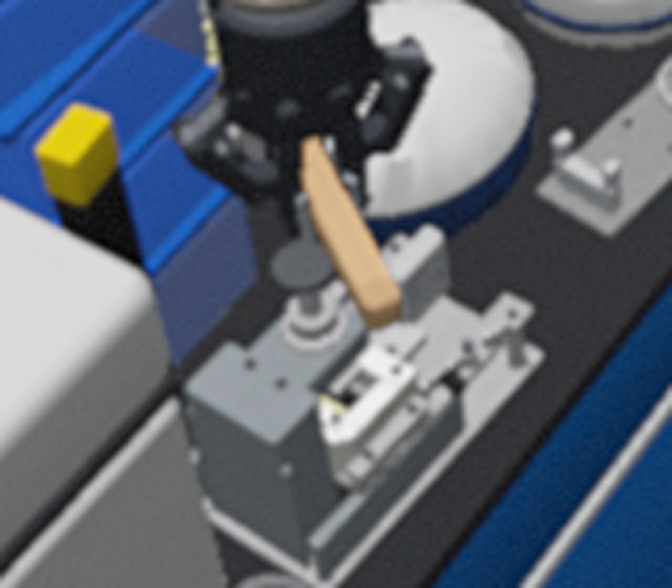

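View pics/w23.png

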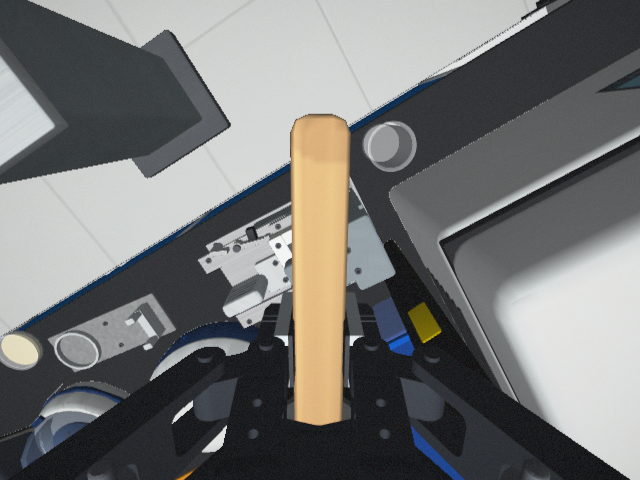

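```bash
python3 -c "
from h import *
st();s=get_image('scene');crop(s,210,325,270,375,12,'s24.png')
w=get_image('wrist');crop(w,190,180,400,340,3.8,'w24.png')
"
```

```text
t 16.85 pos [0.3769 0.3949 0.3243] yaw 149.68 F [ 0.1  0.7 -2.1] op 0.0184 q6 -0.37
```

View pics/s24.png

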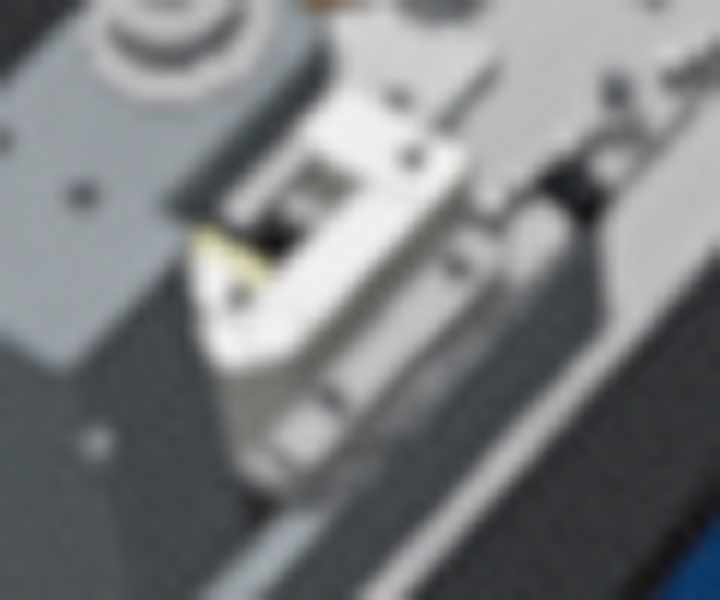

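View pics/w24.png

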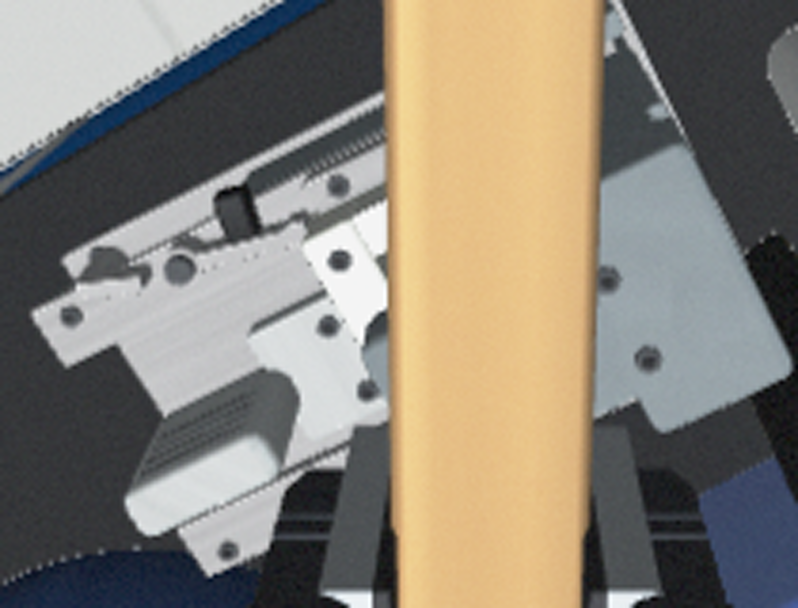

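```bash
python3 -c "
from h import *
inc(.385,.26,.33,110)"
```

```text
t 16.95 pos [0.3748 0.3934 0.3163] yaw 149.69 F [ 0.   0.2 -3.2] op 0.0187 q6 -0.37
inc cm [ -7.61 -11.    -1.41] twist 39.7 rows>= 2.2, 3.7
```

Call:
move_arm(increments=[[-1.8,-2.7,-1.4,10,1.2],[-3.6,-5.4,-1.4,20,1.2],[-5.4,-8.1,-1.4,30,1.2],[-7.6,-11,-1.4,40,1.2],[-7.6,-11,-1.4,40,1.2]])

```text
t: 17.58
tool_pos: [0.3838, 0.2579, 0.3251]
tool_rot: [-1.811, -2.565, 0.005]
contact_force: [-0.4, -0.5, -3.4]
opening: 0.0186
```

```bash
python3 -c "
from h import *
st();s=get_image('scene');crop(s,190,300,290,380,8,'s25.png')
w=get_image('wrist');cv2.imwrite('pics/w25.png',w['image'][:,:,::-1])
"
```

```text
t 17.57 pos [0.3838 0.2579 0.3251] yaw 109.54 F [-0.4 -0.5 -3.4] op 0.0186 q6 0.09
```

View pics/s25.png

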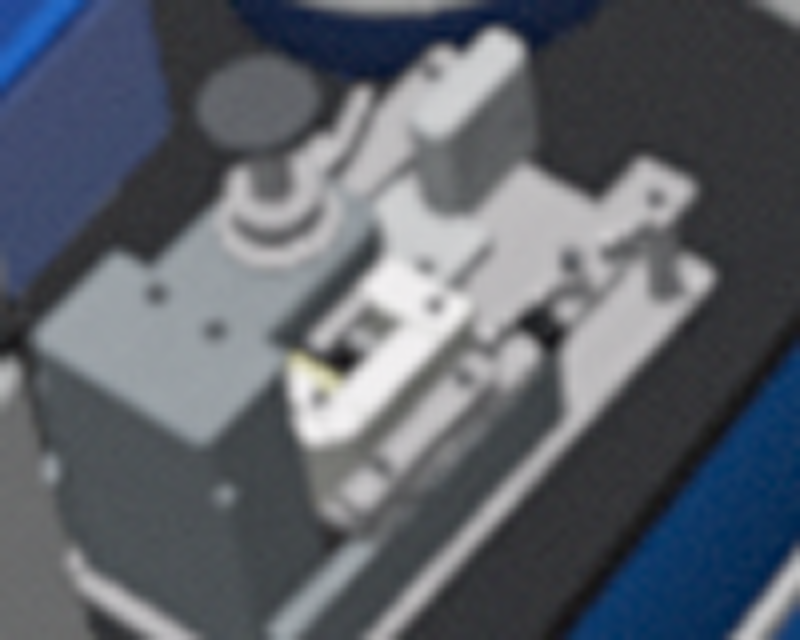

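View pics/w25.png

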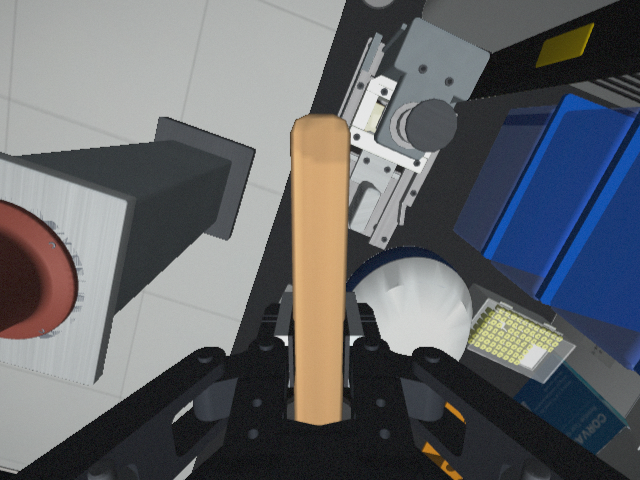

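```bash
python3 -c "
from h import *
w=get_image('wrist');crop(w,330,50,450,250,4,'w26.png');crop(w,345,70,405,145,8,'w26b.png')
"
```

```text
(no output)
```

View pics/w26b.png

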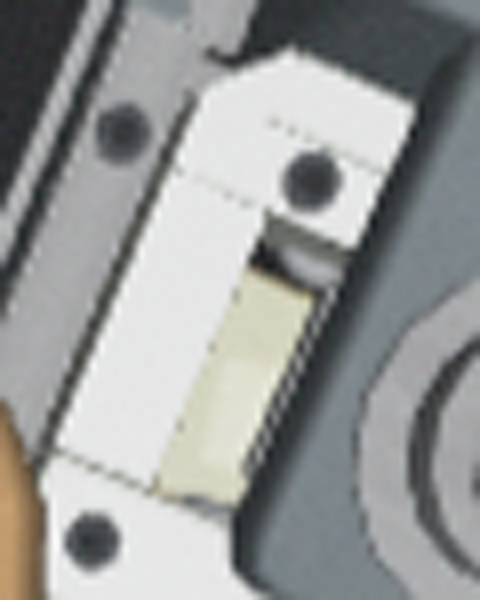

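```bash
python3 -c "
from h import *
w=get_image('wrist')
u=np.array([np.cos(np.radians(87.4)),np.sin(np.radians(87.4))]);v=np.array([-u[1],u[0]]);o=np.array([.43,.361])
for z in(.094,.085,.07,.0395): print(z,[((proj(w,(*(o+a*u+b*v),z))-np.array([345,70]))*8).round() for a,b in((.016,.028),(-.016,.028))])
"
```

```text
0.094 [array([279., 219.]), array([166., 480.])]
0.085 [array([267., 224.]), array([157., 479.])]
0.07 [array([248., 233.]), array([143., 477.])]
0.0395 [array([214., 248.]), array([117., 474.])]
```

```bash
python3 -c "
from h import *
inc(.4112,.0401,.30,84.72)"
```

```text
t 17.77 pos [0.3839 0.2603 0.3262] yaw 109.81 F [-0.3 -0.  -2.5] op 0.0185 q6 0.09
inc cm [-21.64  -4.89   2.63] twist 25.1 rows>= 3.6, 2.3
```

Call:
move_arm(increments=[[-5.4,-1.2,0,8,1.2],[-10.8,-2.4,0,16,1.2],[-16.2,-3.6,1,25,1.2],[-21.6,-4.9,2.6,25,1.2],[-21.6,-4.9,2.6,25,1.2]])

```text
t: 18.4
tool_pos: [0.4107, 0.0377, 0.2992]
tool_rot: [-2.325, -2.11, 0.004]
contact_force: [-0.3, 0.6, -2.6]
opening: 0.0184
```

Call:
move_arm(increments=[[0,0,4,0,1.2],[0,0,9,0,1.2],[0,0,13,0,1.2],[0,0,16,0,1.2],[0,0,16,0,1.2]])

```text
t: 19.02
tool_pos: [0.4091, 0.0416, 0.1386]
tool_rot: [-2.315, -2.117, 0.006]
contact_force: [-0.1, 0.1, -2.6]
opening: 0.0185
```

```bash
python3 -c "
from h import *
inc(.4112,.0401,.044,84.72)
w=get_image('wrist');np.save('w27.npy',w,allow_pickle=True);cv2.imwrite('pics/w27.png',w['image'][:,:,::-1]);inc(.4112,.0401,.044,84.72)
s=get_image('scene');crop(s,240,150,400,290,5,'s27.png')"
```

```text
t 19.02 pos [0.4091 0.0416 0.1386] yaw 84.88 F [-0.1  0.1 -2.6] op 0.0185 q6 0.01
inc cm [-0.14  0.29  9.45] twist 0.2 rows>= 1.5, 0.0
t 19.07 pos [0.4107 0.0413 0.1408] yaw 84.86 F [ 1.1  0.3 -2.8] op 0.0189 q6 0.01
inc cm [-0.11  0.08  9.68] twist 0.1 rows>= 1.5, 0.0
```

View pics/w27.png

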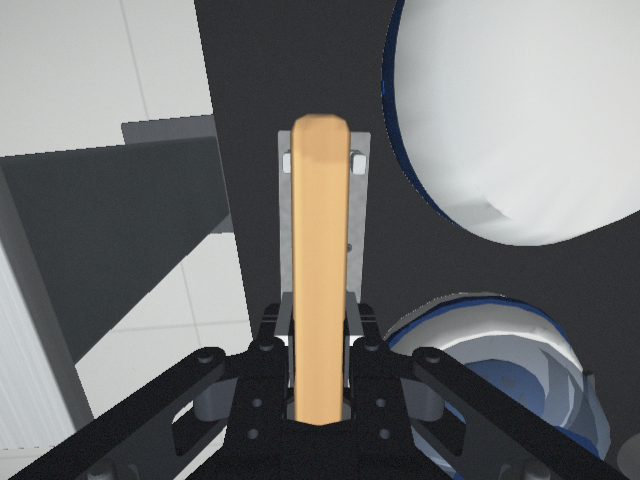

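View pics/s27.png

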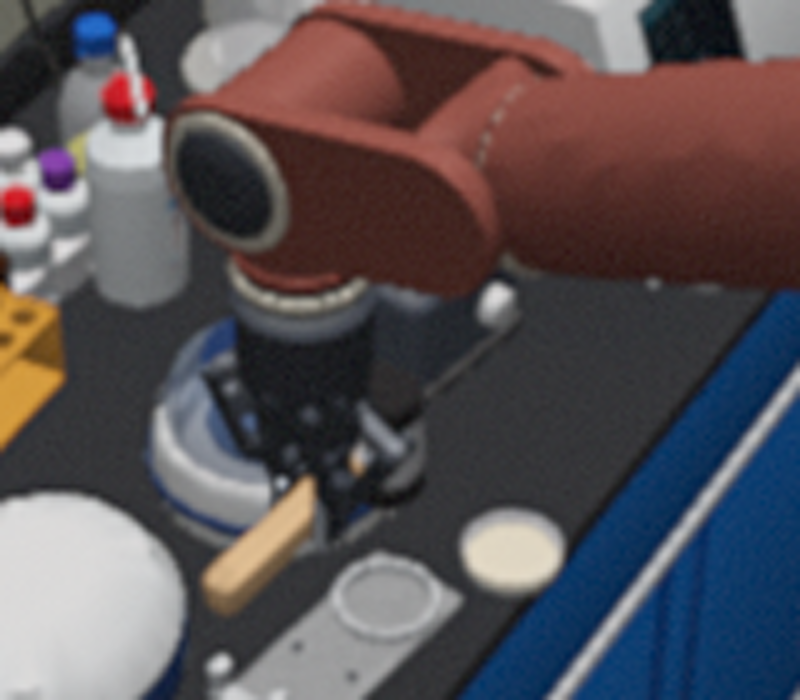

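Call:
move_arm(increments=[[-0.1,0.1,3,0,1.2],[-0.1,0.1,5.5,0,1.2],[-0.1,0.1,7,0,1.2],[-0.1,0.1,7.5,0,1.2],[-0.1,0.1,7.5,0,1.2]])

```text
t: 19.75
tool_pos: [0.4127, 0.039, 0.0671]
tool_rot: [2.32, 2.117, 0.001]
contact_force: [-0.4, -0.1, -3.5]
opening: 0.0188
```

```bash
python3 -c "
from h import *
w=get_image('wrist');cv2.imwrite('pics/w28.png',w['image'][:,:,::-1]);inc(.4112,.0401,.044,84.72)
s=get_image('scene');crop(s,240,190,400,300,5,'s28.png')"
```

```text
t 19.80 pos [0.4129 0.0389 0.0673] yaw 84.73 F [-0.5 -0.6 -2.8] op 0.0183 q6 0.01
inc cm [ 0.1  -0.19  2.33] twist 0.0 rows>= 0.4, 0.0
```

View pics/w28.png

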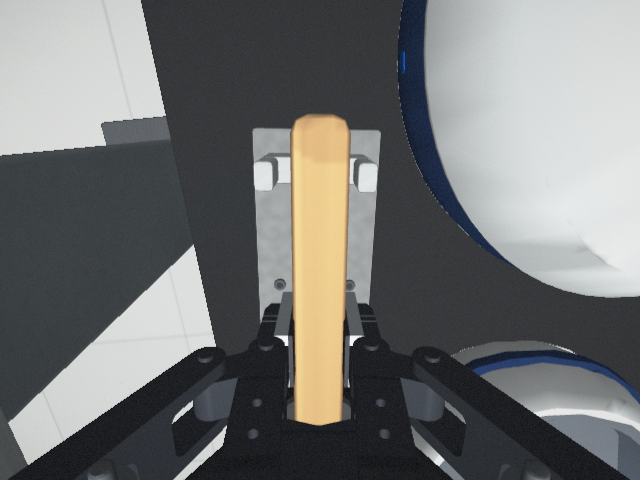

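View pics/s28.png

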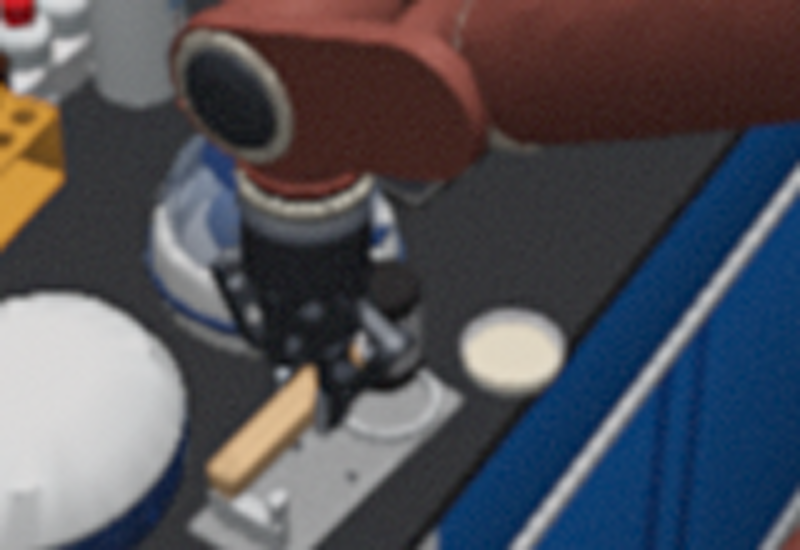

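Call:
move_arm(increments=[[0.1,-0.1,0.6,0,1.2],[0.1,-0.1,1.2,0,1.2],[0.1,-0.1,1.7,0,1.2],[0.1,-0.1,2.1,0,1.2],[0.1,-0.1,2.3,0,1.2]])

```text
t: 20.48
tool_pos: [0.4113, 0.0398, 0.0445]
tool_rot: [-2.319, -2.118, 0.003]
contact_force: [-7.8, -4.9, 16.7]
opening: 0.0185
```

```bash
python3 -c "
from h import *
w=get_image('wrist');cv2.imwrite('pics/w29.png',w['image'][:,:,::-1]);inc(.4112,.0401,.044,84.72)"
```

```text
t 20.52 pos [0.4113 0.0398 0.0447] yaw 84.80 F [-8.7 -3.4 12.4] op 0.0191 q6 0.01
inc cm [ 0.03 -0.01  0.07] twist 0.1 rows>= 0.0, 0.0
```

View pics/w29.png

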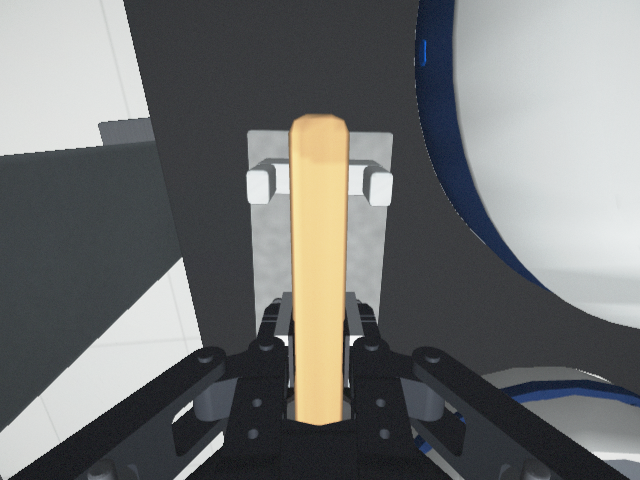

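Call:
move_arm(increments=[[0,0,-0.1,0,1.5],[0,0,-0.1,0,2.5],[0,0,-0.1,0,4],[0,0,-0.1,0,5],[0,0,-0.1,0,5]], newtons=30)

```text
t: 21.15
tool_pos: [0.4111, 0.04, 0.0441]
tool_rot: [2.321, 2.117, -0.0]
contact_force: [0.1, 0.0, -0.1]
opening: 0.0503
```

Call:
move_arm(increments=[[0,0,-2,0,5],[0,0,-6,0,5],[0,0,-12,0,5],[0,0,-18,0,5],[0,0,-24,0,5]])

```text
t: 21.78
tool_pos: [0.4108, 0.0401, 0.2861]
tool_rot: [2.321, 2.117, 0.001]
contact_force: [0.0, 0.1, -0.6]
opening: 0.0498
```

```bash
python3 -c "
from h import *
inc(.40,.17,.32,87)
w=get_image('wrist');cv2.imwrite('pics/w30.png',w['image'][:,:,::-1])
s=get_image('scene');crop(s,240,190,400,300,5,'s30.png')"
```

```text
t 21.77 pos [0.4108 0.0401 0.2861] yaw 84.73 F [ 0.   0.1 -0.6] op 0.0498 q6 0.01
inc cm [12.84 -2.26 -3.39] twist -2.3 rows>= 2.2, 0.2
```

View pics/w30.png

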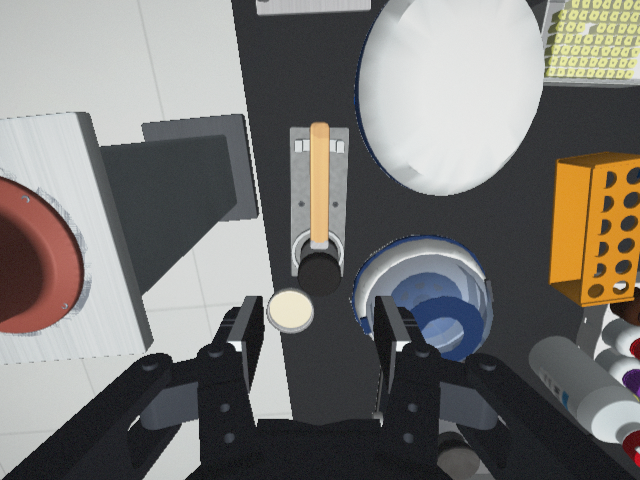

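View pics/s30.png

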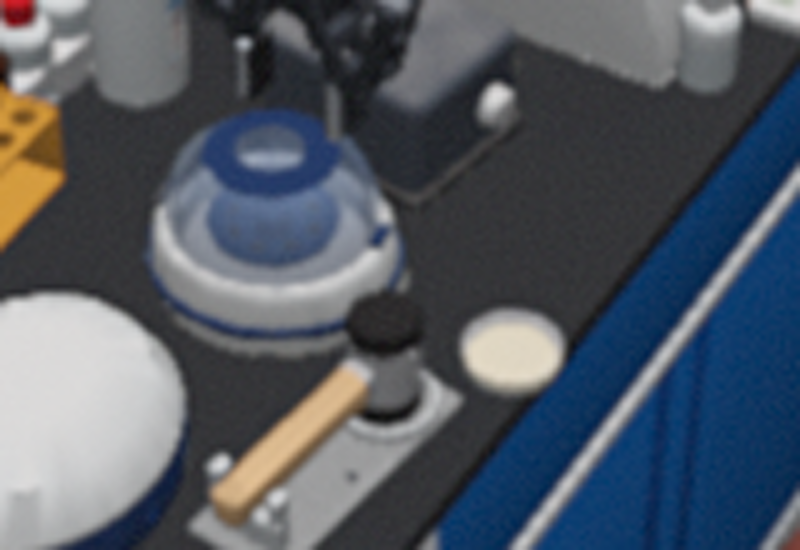

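Call:
move_arm(increments=[[5.5,-1.2,-1.5,0,5],[11,-2.4,-3,0,5],[16.5,-3.6,-3,0,5],[20,-5,-3,0,5],[20,-5,-3,0,5]])

```text
t: 22.5
tool_pos: [0.3788, 0.2455, 0.3134]
tool_rot: [-2.316, -2.122, 0.002]
contact_force: [0.3, -1.5, 0.5]
opening: 0.05
```

```bash
python3 -c "
from h import *
st()
w=get_image('wrist');np.save('w31.npy',w,allow_pickle=True);cv2.imwrite('pics/w31.png',w['image'][:,:,::-1])
s=get_image('scene');crop(s,190,300,290,380,8,'s31.png')"
```

```text
t 22.50 pos [0.3788 0.2455 0.3134] yaw 84.98 F [ 0.3 -1.5  0.5] op 0.0500 q6 0.50
```

View pics/w31.png

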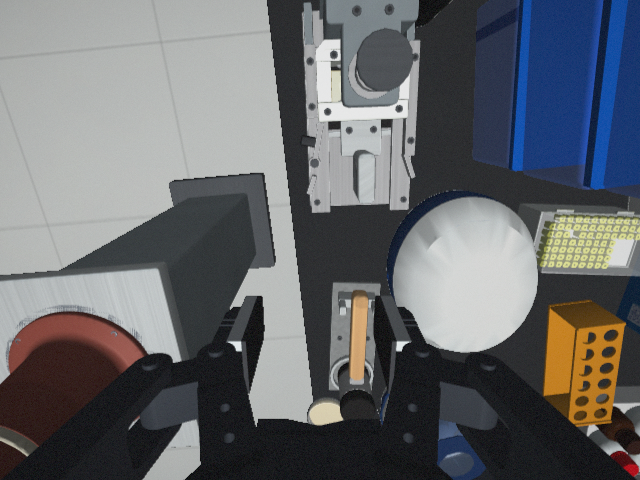

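```bash
python3 -c "
from h import *
w=np.load('w31.npy',allow_pickle=True).item();crop(w,295,20,425,220,3,'w31a.png');crop(w,310,30,360,125,8,'w31b.png')
u=np.array([np.cos(np.radians(87.4)),np.sin(np.radians(87.4))]);v=np.array([-u[1],u[0]]);o=np.array([.43,.361])
for z in(.094,.08,.0395): print(z,[((proj(w,(*(o+a*u+b*v),z))-np.array([310,30]))*8).round() for a,b in((.016,.028),(-.016,.028))])
"
```

```text
0.094 [array([179., 244.]), array([187., 553.])]
0.08 [array([175., 264.]), array([183., 561.])]
0.0395 [array([164., 316.]), array([171., 580.])]
```

View pics/w31b.png

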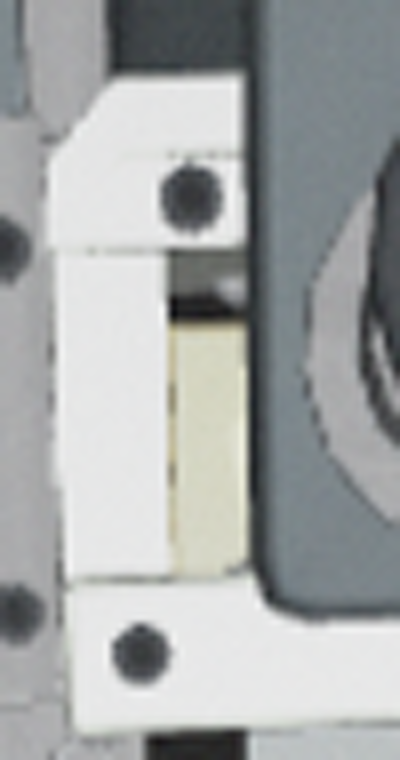

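View pics/w31a.png

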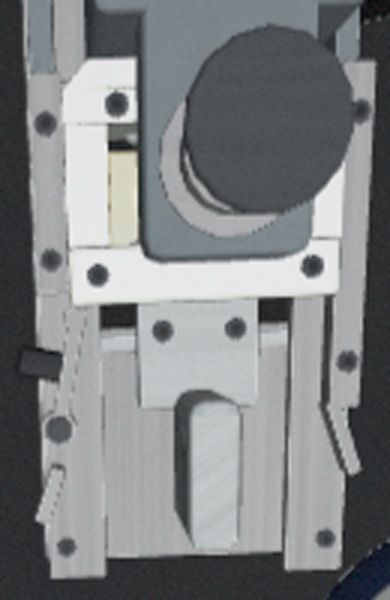

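```bash
python3 -c "
from h import *
st();print(order.finish_job())"
```

```text
t 22.60 pos [0.3795 0.2437 0.3136] yaw 84.77 F [-0.2 -1.1 -0.1] op 0.0499 q6 0.50
the job is handed in; nothing more can be done
None
```

The whole task was carried out and the job is handed in, at about 22.6 s of the 69 s allowed. No verdict is reported, so what follows rests on my own checks.

- **Mould:** I slid it into the stand until it pressed on the back stop with about 21 N. A test pull of about 10 N was held by the catch, and in the last picture the catch is shut behind the mould.
- **Blow:** One blow with the mallet was enough; nothing but the mallet head was brought to the pin. I could not see the pin during the blow, because the gripper and arm hid the mallet head.
- **Resin block:** In the last wrist picture its edge is at row 318. It should be at 316 if the block lies in the bay, and at about 244 if it were still in the mould. Only a narrow strip of the block shows beside the stand's arm. Earlier, one scene-camera view left it unclear whether the block had dropped or was only partly out. The wrist pictures settled that.
- **Pin and mallet:** The pin is back up. The mallet is in its rest where I picked it up, head in the ring and handle between the fork's prongs.
- **Surroundings:** The arm never went close to the petri dish, beaker, timer or bottle. I saw no sign in the pictures that any had moved, but I did not measure their final positions. The open gripper is clear of everything.

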